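# Load taper gauges on the rotary table and index it from below

### The job

On the rotary table, first turn the turntable back to its zero stop. With it still at zero, move the yellow master bell from its wooden stand onto the turntable's brass cone, and pick every blue-gripped taper bell out of the wooden crate and seat each on a steel cone of the turntable, all of them upright and fully home, leaving the other parts in the crate. Then turn the loaded turntable up to 60 degrees (the red mark), coming up from zero without going past the mark, so that the play is taken up, and leave the micrometer beside it undisturbed.

Things in the scene. Friction and masses are not known exactly. Their poses are not given: they have to be found in the camera images.
- turntable (a joint): Angle in rad: 0 at the stop, growing clockwise from above to 2.1; 60 degrees = 1.047. Dark steel disc, 250 mm across, top 45 mm above the work surface, on a grey round base 284 mm across. A white line at the disc's rim reads against ticks on the base, one each 10 degrees from 0 to 120, clockwise (60 is red). Friction 0.12 N m, no spring: stays where left.
- turn_grip (a point): Middle of the red bar grip at the turntable's centre, on the turning axis, 103 mm above the work surface. Bar: 38 mm long along x, 14 mm wide along y, 36 mm tall, on a post 16 mm across; pinch it across y from above. It turns with the turntable; the rim's white line lies on its -x side, and a white line marks that end of the bar.
- cone0 (a point): Centre of the foot of the brass cone, on the disc's top face, 90 mm from the turning axis along turn_grip's +x. Cone: 35 mm tall, 51 mm across at the foot, 24 at the flat tip. Five cones 72 degrees apart turn with the disc. A seated bell stops on the taper, skirt 3 to 6 mm above the cone's foot: its grip point is then 51 to 54 mm above this point.
- cone1 (a point): The same for a steel cone, 72 degrees anticlockwise from cone0.
- cone2 (a point): The same for a steel cone, 144 degrees anticlockwise from cone0.
- cone3 (a point): The same for a steel cone, 216 degrees anticlockwise from cone0.
- cone4 (a point): The same for a steel cone, 288 degrees anticlockwise from cone0.
- stand_cone (a point): Centre of the foot of a steel cone shaped like the others, where the master starts, on a fixed round wooden stand 60 mm across, 10 mm thick; the point is on the wood's top.
- master_grip (a point): Master, yellow grip, brass skirt. Bell, mouth down, 60 mm tall: skirt 34 mm tall, 56 mm across at the mouth, 30 at its top; inside a taper matching the cones. Above it a round grip, 26 mm across, 36 to 60 mm over the underside: pinch it from above, any yaw. Point: middle of the grip, 48 mm over the underside, z up the axis. 0.12-0.23 kg. 
- cap0_grip (a point): Blue grip, bare metal skirt; in the crate. Three or four; an absent one reads None. Bell, mouth down, 60 mm tall: skirt 34 mm tall, 56 mm across at the mouth, 30 at its top; inside a taper matching the cones. Above it a round grip, 26 mm across, 36 to 60 mm over the underside: pinch it from above, any yaw. Point: middle of the grip, 48 mm over the underside, z up the axis. 0.12-0.23 kg. 
- cap1_grip (a point): Another blue bell like cap0.
- cap2_grip (a point): Another blue bell like cap0.
- cap3_grip (a point): Another blue bell like cap0.
- crate_mid (a point): Centre of the inner floor of the low wooden crate, 7 mm above the work surface; the crate is 240 mm along this point's x, 290 mm along its y and 36 mm tall, walls 7 mm thick. It is fixed.
- plain_grip (a point): Black-gripped plain cap, to be left in the crate: solid dark steel cylinder 52 mm across and 34 mm tall with a black grip 26 mm across and 24 mm tall on it; the point is the middle of the grip, 46 mm over the underside.
- gauge_ring: Flat steel ring lying in the crate, 54 mm across, hole 28 mm, 16 mm tall; origin at the centre of its underside. To be left in the crate.
- gauge_block: Steel gauge block lying in the crate, 45 mm along x, 20 mm along y, 12 mm tall; origin at the centre of its underside. To be left in the crate.
- micrometer_mid (a point): Middle of the body of a digital micrometer lying beyond the work, about 160 mm long and 18 mm tall; its barrel points along x. To be left alone.

How it is judged:
On the way, in this order (a step that is already met when the one before it is completed fails the run):
1. the turntable is at its zero stop (within 5 degrees) (value of joint turntable below 0.087 rad), for 0.2 s.
2. the master sits on the brass cone and every blue bell on a steel cone of the turntable, which is still within 5 degrees of zero (value of joint turntable below 0.087 rad and horizontal distance between master_grip and cone0 below 0.005 m and z of master_grip in the frame of cone0 between 0.045 and 0.0565 m and angle between master_grip's own z axis and vertical below 0.08 rad and ((horizontal distance between cap0_grip and cone1 below 0.005 m and z of cap0_grip in the frame of cone1 between 0.045 and 0.0565 m and angle between cap0_grip's own z axis and vertical below 0.08 rad) or (horizontal distance between cap0_grip and cone2 below 0.005 m and z of cap0_grip in the frame of cone2 between 0.045 and 0.0565 m and angle between cap0_grip's own z axis and vertical below 0.08 rad) or (horizontal distance between cap0_grip and cone3 below 0.005 m and z of cap0_grip in the frame of cone3 between 0.045 and 0.0565 m and angle between cap0_grip's own z axis and vertical below 0.08 rad) or (horizontal distance between cap0_grip and cone4 below 0.005 m and z of cap0_grip in the frame of cone4 between 0.045 and 0.0565 m and angle between cap0_grip's own z axis and vertical below 0.08 rad)) and ((horizontal distance between cap1_grip and cone1 below 0.005 m and z of cap1_grip in the frame of cone1 between 0.045 and 0.0565 m and angle between cap1_grip's own z axis and vertical below 0.08 rad) or (horizontal distance between cap1_grip and cone2 below 0.005 m and z of cap1_grip in the frame of cone2 between 0.045 and 0.0565 m and angle between cap1_grip's own z axis and vertical below 0.08 rad) or (horizontal distance between cap1_grip and cone3 below 0.005 m and z of cap1_grip in the frame of cone3 between 0.045 and 0.0565 m and angle between cap1_grip's own z axis and vertical below 0.08 rad) or (horizontal distance between cap1_grip and cone4 below 0.005 m and z of cap1_grip in the frame of cone4 between 0.045 and 0.0565 m and angle between cap1_grip's own z axis and vertical below 0.08 rad)) and ((horizontal distance between cap2_grip and cone1 below 0.005 m and z of cap2_grip in the frame of cone1 between 0.045 and 0.0565 m and angle between cap2_grip's own z axis and vertical below 0.08 rad) or (horizontal distance between cap2_grip and cone2 below 0.005 m and z of cap2_grip in the frame of cone2 between 0.045 and 0.0565 m and angle between cap2_grip's own z axis and vertical below 0.08 rad) or (horizontal distance between cap2_grip and cone3 below 0.005 m and z of cap2_grip in the frame of cone3 between 0.045 and 0.0565 m and angle between cap2_grip's own z axis and vertical below 0.08 rad) or (horizontal distance between cap2_grip and cone4 below 0.005 m and z of cap2_grip in the frame of cone4 between 0.045 and 0.0565 m and angle between cap2_grip's own z axis and vertical below 0.08 rad)) and ((horizontal distance between cap3_grip and cone1 below 0.005 m and z of cap3_grip in the frame of cone1 between 0.045 and 0.0565 m and angle between cap3_grip's own z axis and vertical below 0.08 rad) or (horizontal distance between cap3_grip and cone2 below 0.005 m and z of cap3_grip in the frame of cone2 between 0.045 and 0.0565 m and angle between cap3_grip's own z axis and vertical below 0.08 rad) or (horizontal distance between cap3_grip and cone3 below 0.005 m and z of cap3_grip in the frame of cone3 between 0.045 and 0.0565 m and angle between cap3_grip's own z axis and vertical below 0.08 rad) or (horizontal distance between cap3_grip and cone4 below 0.005 m and z of cap3_grip in the frame of cone4 between 0.045 and 0.0565 m and angle between cap3_grip's own z axis and vertical below 0.08 rad))), for 0.3 s.
At the end, for the whole second after the job is handed in: The turntable rests at 60 degrees, within 4; every blue bell present sits on a steel cone of the turntable and the master on its brass cone, each centred within 5 mm, upright within 4.5 degrees, its grip point 45 to 56.5 mm above the cone's foot; the plain cap, ring and block are inside the crate (value of joint turntable between 0.977 and 1.117 rad and velocity of joint turntable between -0.02 and 0.02 rad/s and horizontal distance between master_grip and cone0 below 0.005 m and z of master_grip in the frame of cone0 between 0.045 and 0.0565 m and angle between master_grip's own z axis and vertical below 0.08 rad and ((horizontal distance between cap0_grip and cone1 below 0.005 m and z of cap0_grip in the frame of cone1 between 0.045 and 0.0565 m and angle between cap0_grip's own z axis and vertical below 0.08 rad) or (horizontal distance between cap0_grip and cone2 below 0.005 m and z of cap0_grip in the frame of cone2 between 0.045 and 0.0565 m and angle between cap0_grip's own z axis and vertical below 0.08 rad) or (horizontal distance between cap0_grip and cone3 below 0.005 m and z of cap0_grip in the frame of cone3 between 0.045 and 0.0565 m and angle between cap0_grip's own z axis and vertical below 0.08 rad) or (horizontal distance between cap0_grip and cone4 below 0.005 m and z of cap0_grip in the frame of cone4 between 0.045 and 0.0565 m and angle between cap0_grip's own z axis and vertical below 0.08 rad)) and ((horizontal distance between cap1_grip and cone1 below 0.005 m and z of cap1_grip in the frame of cone1 between 0.045 and 0.0565 m and angle between cap1_grip's own z axis and vertical below 0.08 rad) or (horizontal distance between cap1_grip and cone2 below 0.005 m and z of cap1_grip in the frame of cone2 between 0.045 and 0.0565 m and angle between cap1_grip's own z axis and vertical below 0.08 rad) or (horizontal distance between cap1_grip and cone3 below 0.005 m and z of cap1_grip in the frame of cone3 between 0.045 and 0.0565 m and angle between cap1_grip's own z axis and vertical below 0.08 rad) or (horizontal distance between cap1_grip and cone4 below 0.005 m and z of cap1_grip in the frame of cone4 between 0.045 and 0.0565 m and angle between cap1_grip's own z axis and vertical below 0.08 rad)) and ((horizontal distance between cap2_grip and cone1 below 0.005 m and z of cap2_grip in the frame of cone1 between 0.045 and 0.0565 m and angle between cap2_grip's own z axis and vertical below 0.08 rad) or (horizontal distance between cap2_grip and cone2 below 0.005 m and z of cap2_grip in the frame of cone2 between 0.045 and 0.0565 m and angle between cap2_grip's own z axis and vertical below 0.08 rad) or (horizontal distance between cap2_grip and cone3 below 0.005 m and z of cap2_grip in the frame of cone3 between 0.045 and 0.0565 m and angle between cap2_grip's own z axis and vertical below 0.08 rad) or (horizontal distance between cap2_grip and cone4 below 0.005 m and z of cap2_grip in the frame of cone4 between 0.045 and 0.0565 m and angle between cap2_grip's own z axis and vertical below 0.08 rad)) and ((horizontal distance between cap3_grip and cone1 below 0.005 m and z of cap3_grip in the frame of cone1 between 0.045 and 0.0565 m and angle between cap3_grip's own z axis and vertical below 0.08 rad) or (horizontal distance between cap3_grip and cone2 below 0.005 m and z of cap3_grip in the frame of cone2 between 0.045 and 0.0565 m and angle between cap3_grip's own z axis and vertical below 0.08 rad) or (horizontal distance between cap3_grip and cone3 below 0.005 m and z of cap3_grip in the frame of cone3 between 0.045 and 0.0565 m and angle between cap3_grip's own z axis and vertical below 0.08 rad) or (horizontal distance between cap3_grip and cone4 below 0.005 m and z of cap3_grip in the frame of cone4 between 0.045 and 0.0565 m and angle between cap3_grip's own z axis and vertical below 0.08 rad)) and x of plain_grip in the frame of crate_mid between -0.12 and 0.12 m and y of plain_grip in the frame of crate_mid between -0.145 and 0.145 m and height (world z) of each of plain_grip, gauge_ring, gauge_block below 0.08 m and x of gauge_ring in the frame of crate_mid between -0.12 and 0.12 m and y of gauge_ring in the frame of crate_mid between -0.145 and 0.145 m and x of gauge_block in the frame of crate_mid between -0.12 and 0.12 m and y of gauge_block in the frame of crate_mid between -0.145 and 0.145 m); the robot touches nothing.
It fails at once if the turntable goes more than 6 degrees past the 60 degree mark with a bell seated on it (value of joint turntable above 1.152 rad and (((horizontal distance between cap0_grip and cone1 below 0.005 m and z of cap0_grip in the frame of cone1 between 0.045 and 0.0565 m and angle between cap0_grip's own z axis and vertical below 0.08 rad) or (horizontal distance between cap0_grip and cone2 below 0.005 m and z of cap0_grip in the frame of cone2 between 0.045 and 0.0565 m and angle between cap0_grip's own z axis and vertical below 0.08 rad) or (horizontal distance between cap0_grip and cone3 below 0.005 m and z of cap0_grip in the frame of cone3 between 0.045 and 0.0565 m and angle between cap0_grip's own z axis and vertical below 0.08 rad) or (horizontal distance between cap0_grip and cone4 below 0.005 m and z of cap0_grip in the frame of cone4 between 0.045 and 0.0565 m and angle between cap0_grip's own z axis and vertical below 0.08 rad)) or ((horizontal distance between cap1_grip and cone1 below 0.005 m and z of cap1_grip in the frame of cone1 between 0.045 and 0.0565 m and angle between cap1_grip's own z axis and vertical below 0.08 rad) or (horizontal distance between cap1_grip and cone2 below 0.005 m and z of cap1_grip in the frame of cone2 between 0.045 and 0.0565 m and angle between cap1_grip's own z axis and vertical below 0.08 rad) or (horizontal distance between cap1_grip and cone3 below 0.005 m and z of cap1_grip in the frame of cone3 between 0.045 and 0.0565 m and angle between cap1_grip's own z axis and vertical below 0.08 rad) or (horizontal distance between cap1_grip and cone4 below 0.005 m and z of cap1_grip in the frame of cone4 between 0.045 and 0.0565 m and angle between cap1_grip's own z axis and vertical below 0.08 rad)) or ((horizontal distance between cap2_grip and cone1 below 0.005 m and z of cap2_grip in the frame of cone1 between 0.045 and 0.0565 m and angle between cap2_grip's own z axis and vertical below 0.08 rad) or (horizontal distance between cap2_grip and cone2 below 0.005 m and z of cap2_grip in the frame of cone2 between 0.045 and 0.0565 m and angle between cap2_grip's own z axis and vertical below 0.08 rad) or (horizontal distance between cap2_grip and cone3 below 0.005 m and z of cap2_grip in the frame of cone3 between 0.045 and 0.0565 m and angle between cap2_grip's own z axis and vertical below 0.08 rad) or (horizontal distance between cap2_grip and cone4 below 0.005 m and z of cap2_grip in the frame of cone4 between 0.045 and 0.0565 m and angle between cap2_grip's own z axis and vertical below 0.08 rad)) or ((horizontal distance between cap3_grip and cone1 below 0.005 m and z of cap3_grip in the frame of cone1 between 0.045 and 0.0565 m and angle between cap3_grip's own z axis and vertical below 0.08 rad) or (horizontal distance between cap3_grip and cone2 below 0.005 m and z of cap3_grip in the frame of cone2 between 0.045 and 0.0565 m and angle between cap3_grip's own z axis and vertical below 0.08 rad) or (horizontal distance between cap3_grip and cone3 below 0.005 m and z of cap3_grip in the frame of cone3 between 0.045 and 0.0565 m and angle between cap3_grip's own z axis and vertical below 0.08 rad) or (horizontal distance between cap3_grip and cone4 below 0.005 m and z of cap3_grip in the frame of cone4 between 0.045 and 0.0565 m and angle between cap3_grip's own z axis and vertical below 0.08 rad)) or (horizontal distance between master_grip and cone0 below 0.005 m and z of master_grip in the frame of cone0 between 0.045 and 0.0565 m and angle between master_grip's own z axis and vertical below 0.08 rad))).
It fails at once if the micrometer is pushed more than 30 mm (distance of micrometer_mid from where it was at the start of the episode above 0.03 m).
Of cap0, cap1, cap2, cap3 only 3 to 4 are there at a start; the rules pass over those that are not, and their reading is None.
At some moment in a run one of cap0, cap1, cap2, cap3 may be knocked a few centimetres aside while the robot is not near it.
It also fails if it takes over 210 s, if anything falls off the work surface, if the arm or the gripper's body presses on something with over 40 N, if the wrist force passes 120 N, or if a joint passes its speed limit or range.

### The arm

A 6-joint arm with a two-finger parallel gripper is mounted at the origin on the work surface. World frame = base frame: x ahead of the robot, y to its left, z up, the work surface at z = 0. Lengths are in m, angles in rad, forces in N, time in s.
With the tool pointing down it reaches from about 0.35 to 0.85 m from the base axis. Payload 8.1 kg.
Tool frame: the origin (TCP) lies midway between the tips of the shut fingers; the grasp point (between the pads) lies 19 mm behind it; z points along the fingers, y is the line along which they close (so a half turn about z gives the same grasp; the last joint's range is limited). The gripper opens to 93 mm and grips with 3 to 60 N. Pads are 15 mm wide; open, the fingers measure 128 mm over their backs; the gripper's body (75 mm by 188 mm) begins 65 mm behind the grasp point.
Start: joints at [1.036, 0.13, 1.488, -0, 1.523, -0.085], TCP at [0.261, 0.54, 0.219] pointing down, gripper open.
Joint ranges: [-2.96, 2.96], [-0.89, 2.26], [0.02, 2.5], [-1.34, 4.48], [0, 2.73], [-2.66, 2.66]. Speed limits (rad/s): [2.39, 2.39, 2.79, 3.14, 3.14, 3.14].

### API

Orientations are given as a rotation vector (axis times angle).
In Python, from plant import robot, cams gives the robot as it stands. The module is installed in compiled form; this text tells all that it offers.
- The arm moves only by the tool play_rows, never from a script. Its arguments are lists of equal length, an entry for each row: "slide": the shift along the tool's x, y, z scaled (see below), a list of three; "twist": the turn, a rotation vector about the tool's x, y, z scaled (see below), a list of three. A call has exactly 8 rows; each row shifts and turns the commanded pose from where the row before left it, along the tool's axes as they then stand; what a row does not reach is not made up. The controller multiplies each number of a shift by 25 cm and each number of a turn by 60 degrees. A row lasts 1/10 s, in which the tool goes at most 50 mm and 8.59 degrees, less where a joint would pass 70% of its speed; a pose out of reach is approached as far as the arm can. A call with a number of a shift or a turn outside -1 to 1 is refused whole. A call with a gripper value outside its range is refused whole. "fingers" is the closure, from -1 (fully open) to 1 (shut), set as the call begins (left out, the last holds). The fingers move at their own pace and stop on an object; "force" is the grip in N (left out, the last holds). Time passes only in rows, so rows that do not move let the fingers close, or fill a call up. It gives the time, the measured TCP pose, the force, the opening and the grip force at its end, in the units of the state.
- robot.read_state(): the state, without advancing time (a new reading comes with each control period).
- cams.read_camera(name): name is "scene" or "top" or "wrist"; returns (picture, depth): 480x640x3 uint8, red, green, blue; 480x640 float32, m along the optical axis (not along the pixel's ray), 0 where there is no reading.
- cams.get_calibration(name): a dict with "fx", "fy", "cx", "cy" (pixels), "k1" (the pictures are not rectified: a ray, as slopes to the right and down, at radius r is drawn at 1 + k1 r^2 times it, then the intrinsics apply), "world_from_camera" (4x4, takes a point from camera to world coordinates). Camera axes: x right, y down, z forward; pixel columns grow to the right and rows downward; lengths in m; the calibration is good to about 2 mm. A picture is of the moment at which its call begins: read the wrist's pose just before it. get_calibration takes no time and is no camera call; for the wrist camera it gives the pose at the moment of the call.
- robot.close_job(): hands the job in; it is judged then, once.
The state is a dict: "t": time; "q": joint angles; "dq": joint speeds; "joint_torque": joint torques, N m; "tool_pos": TCP position; "orientation": TCP orientation; "force": force on the tool from outside, world axes, zero at the start; "wrist_torque": the same for the moment, N m; "opening": finger opening in m; "gripper_force": force on a finger pad.
Only numpy, scipy, OpenCV 4.12 (cv2) and the standard library are available. Lean on these libraries where they do the work, as an engineer would, in place of code of your own. Each camera call takes 0.05 s, during which the arm holds its last target. There are 200 camera calls.

## Working session

There is one attempt and no reset: what is moved stays moved. The work goes in short steps, Python scripts to look and compute and a tool call to move; the robot and the scene stay as the last step left them, time stands still between calls to the robot, and variables do not carry over. Pictures are saved under pics/ and viewed, at most 14 in all, crops included, and the job is handed in when it is done.

Besides the shell and the picture viewer there is one more tool, called after "Call:" as name(argument=value, ...) on one line, values as JSON. play_rows: Moves the arm, as the interface text tells. Shifts and turns lie within -1 to 1; 1 stands for 25 cm of shift or 60 degrees of turn. Its arguments: {"type":"object","properties":{"slide":{"type":"array"},"twist":{"type":"array"},"fingers":{"type":"number"},"force":{"type":"number"}},"required":["slide","twist"]}

```bash
mkdir -p pics; ls; python3 - <<'E'
from plant import robot,cams
import cv2
s=robot.read_state();print(s)
for n in("top","scene"):
    c=cams.get_calibration(n);print(n,c)
    p,d=cams.read_camera(n);cv2.imwrite(f"pics/{n}0.png",p[:,:,::-1])
    import numpy as np;np.save(f"{n}_d.npy",d);np.save(f"{n}_p.npy",p)
E
```

```text
pics
{'t': 0.0, 'q': array([ 1.03562069e+00,  1.31139428e-01,  1.48927171e+00,  1.76249194e-06,
        1.52300497e+00, -8.54184576e-02]), 'dq': array([-0.00101494,  0.00117843, -0.00049643, -0.001038  , -0.00075587,
        0.00217451]), 'joint_torque': array([ 3.29549432e-03, -5.59851122e+01, -4.91743612e+01,  7.69353448e-02,
        3.56179581e-02, -1.84624719e-04]), 'tool_pos': array([0.26054629, 0.53984585, 0.21760459]), 'orientation': array([-7.00412833e-01, -3.06194550e+00,  2.72616626e-03]), 'force': array([ 0.29482877, -0.45725283,  0.67063295]), 'wrist_torque': array([-0.05494628, -0.00121337, -0.00296679]), 'gripper_force': 0.0, 'opening': 0.09280930857187973}
top {'fx': 486.9763376981036, 'fy': 486.9763376981036, 'cx': 317.32354596769534, 'cy': 239.48151842153325, 'k1': -0.08304261528060061, 'world_from_camera': array([[-4.65266129e-03, -9.92305304e-01,  1.23727668e-01,
         4.57106526e-01],
       [-9.99989176e-01,  4.61873193e-03, -5.61060702e-04,
         6.29682272e-03],
       [-1.47214223e-05, -1.23728940e-01, -9.92316053e-01,
         1.13497594e+00],
       [ 0.00000000e+00,  0.00000000e+00,  0.00000000e+00,
         1.00000000e+00]])}
scene {'fx': 527.1989937774863, 'fy': 527.1989937774863, 'cx': 322.9805320947707, 'cy': 239.77478095665867, 'k1': 0.03279374875802073, 'world_from_camera': array([[ 0.21344478,  0.63513516, -0.74232382,  1.28717614],
       [ 0.97688756, -0.14769069,  0.15452555, -0.12588179],
       [-0.01148971, -0.75814958, -0.65197945,  0.74233411],
       [ 0.        ,  0.        ,  0.        ,  1.        ]])}
```

View pics/top0.png

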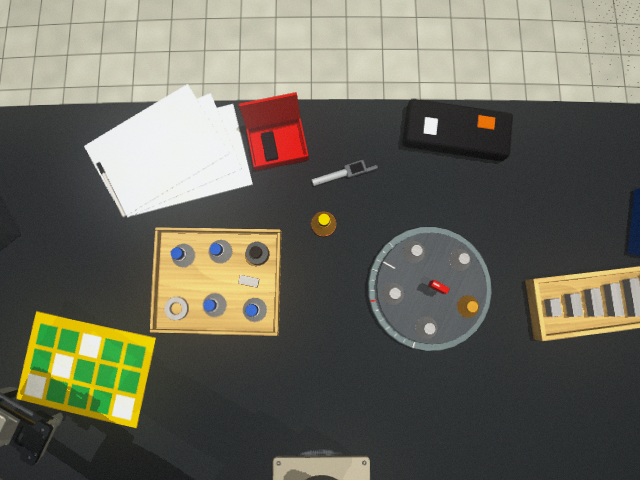

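View pics/scene0.png

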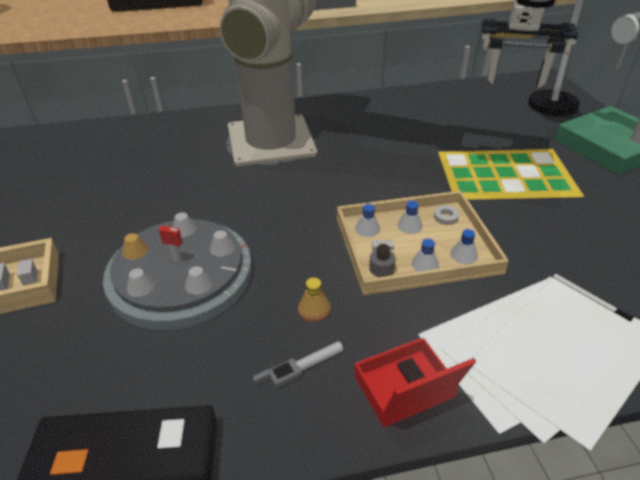

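The top view shows four blue bells at about (179,254), (217,249), (211,305) and (253,310), and the plain cap at (257,252). The master is at (323,222). The turntable is near (430,288), with its brass cone at (468,306), its white line at (388,264) and the red mark at (373,300). The zero end of the scale is at the bottom, around (414,344).

```bash
cat > h.py <<'E'
import numpy as np, cv2
from plant import robot,cams
from scipy.spatial.transform import Rotation as R
def rays(c,uv):
    K=np.array([[c['fx'],0,c['cx']],[0,c['fy'],c['cy']],[0,0,1.]])
    n=cv2.undistortPoints(np.asarray(uv,float).reshape(-1,1,2),K,np.array([c['k1'],0,0,0.]))[:,0]
    return np.c_[n,np.ones(len(n))]
def world(c,uv,depth):
    T=c['world_from_camera'];return (rays(c,uv)*np.asarray(depth)[:,None])@T[:3,:3].T+T[:3,3]
def atz(c,uv,z):
    T=c['world_from_camera'];r=rays(c,uv)@T[:3,:3].T
    return T[:3,3]+r*((z-T[2,3])/r[:,2])[:,None]
def cloud(name,p,d):
    c=cams.get_calibration(name);v,u=np.mgrid[:480,:640]
    return world(c,np.c_[u.ravel(),v.ravel()],d.ravel()).reshape(480,640,3)
HUE={'blue':(100,130),'yellow':(26,34),'red':(0,6),'brass':(12,25)}
def blobs(name,p,d,col,amin=20,smin=150):
    W=cloud(name,p,d);h=cv2.cvtColor(p,cv2.COLOR_RGB2HSV);lo,hi=HUE[col]
    m=cv2.inRange(h,(lo,smin,60),(hi,255,255));n,l,st,ce=cv2.connectedComponentsWithStats(m)
    for i in range(1,n):
        if st[i,4]>=amin:
            w=W[l==i];w=w[w[:,2]<.2];zt=np.percentile(w[:,2],90) if len(w) else 0
            t=w[w[:,2]>zt-.004];yield ce[i].round(1),st[i,4],zt.round(4),t.mean(0).round(4) if len(t) else None, (l==i)
def tool(target,yaw=None):
    """world delta -> tool axes, scaled"""
    s=robot.read_state();A=R.from_rotvec(s['orientation']);return A.inv().apply(np.asarray(target)-s['tool_pos'])/.25
E
python3 - <<'E'
from h import *
for n in("top","scene"):
    p=np.load(n+"_p.npy");d=np.load(n+"_d.npy")
    print(n,(d>0).mean())
    for col in HUE:
        for b in blobs(n,p,d,col):
            if b[2]>0 and b[1]<1500: print(col,*b[:4])
p=np.load("top_p.npy");cv2.imwrite("pics/tt0.png",cv2.resize(p[220:360,360:500,::-1],None,fx=4,fy=4,interpolation=cv2.INTER_CUBIC))
s=robot.read_state();print(R.from_rotvec(s['orientation']).as_matrix().round(3))
c=cams.get_calibration("wrist");print(c)
E
```

```text
top 0.9960546875
blue [635.  225.5] 531 0.0346 [ 0.5969 -0.7535  0.0363]
blue [215.  248.5] 93 0.0695 [0.5713 0.2323 0.0674]
blue [176.  252.8] 95 0.0692 [0.5623 0.3203 0.0673]
blue [208.8 304.9] 92 0.0691 [0.4474 0.2431 0.0674]
blue [251.1 309.9] 98 0.0698 [0.4362 0.1508 0.0681]
yellow [323.7 218.8] 87 0.0755 [ 0.6352 -0.0084  0.0737]
yellow [ 39.  332.5] 429 0.0032 [0.3789 0.6648 0.0015]
yellow [ 73.3 332.5] 42 0.0031 [0.3813 0.5794 0.0015]
yellow [ 76.3 356.8] 56 0.0035 [0.3264 0.5691 0.0019]
yellow [ 50. 367.] 33 0.0031 [0.2999 0.6339 0.0016]
yellow [122.9 416.3] 284 0.0038 [0.1905 0.4533 0.0022]
yellow [136.7 400.2] 27 0.0031 [0.2271 0.4232 0.0018]
red [439.  286.8] 133 0.1231 [ 0.4824 -0.2505  0.1216]
brass [486.  121.7] 203 0.0533 [ 0.8683 -0.3922  0.0518]
brass [323.2 224.7] 404 0.05 [ 0.6286 -0.0082  0.0588]
brass [467.6 306.1] 358 0.0812 [ 0.4418 -0.3279  0.0804]
brass [142.2 386.1] 248 0.0036 [0.2595 0.4109 0.0018]
brass [105.1 387.9] 134 0.0036 [0.2535 0.4958 0.0015]
scene 0.99591796875
blue [412. 205.] 54 0.0703 [0.452  0.2416 0.0687]
blue [368.1 208.3] 48 0.0709 [0.4422
[... 278 characters left out ...]
0036]
red [169.7 235.8] 261 0.1217 [ 0.4872 -0.2542  0.1209]
brass [512.1 179.3] 1463 0.0053 [0.3263 0.5484 0.0036]
brass [313.3 286.9] 225 0.0754 [ 0.6372 -0.0103  0.0744]
brass [ 68.8 461.5] 706 0.0528 [ 0.87   -0.3931  0.0513]
[[-0.901  0.435 -0.001]
 [ 0.435  0.901 -0.001]
 [ 0.    -0.002 -1.   ]]
{'fx': 372.4788093713048, 'fy': 372.4788093713048, 'cx': 325.62149246691166, 'cy': 235.01019690655738, 'k1': -0.07087976770294219, 'world_from_camera': array([[ 0.43378122,  0.8726046 ,  0.22448845,  0.19859368],
       [ 0.90101605, -0.41955293, -0.11020622,  0.57098594],
       [-0.00198167,  0.25007308, -0.96822494,  0.38488291],
       [ 0.        ,  0.        ,  0.        ,  1.        ]])}
```

View pics/tt0.png

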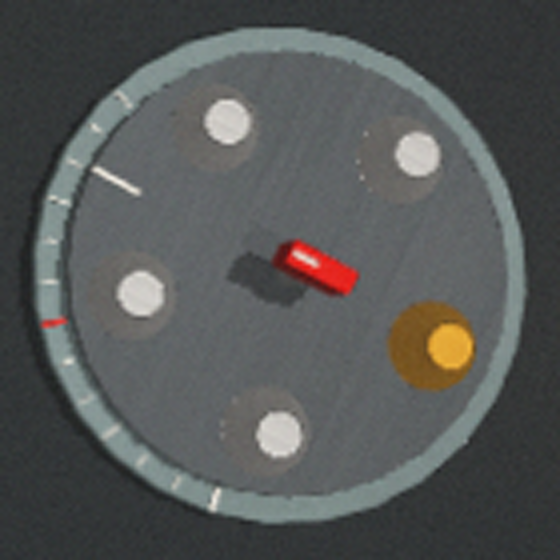

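The crop shows the white line at about 100° on the scale (ticks: 0 at (215,498), red 60 at (54,322)). It also shows the five cone tips and the bar along that same direction.

```bash
cat >> h.py <<'E'
def cones(name,p,d,ctr=(.487,-.253),z0=.074,z1=.086):
    W=cloud(name,p,d);r=np.hypot(W[...,0]-ctr[0],W[...,1]-ctr[1])
    m=((W[...,2]>z0)&(W[...,2]<z1)&(r<.115)&(r>.06)).astype(np.uint8)
    n,l,st,ce=cv2.connectedComponentsWithStats(m)
    return np.array([W[l==i].mean(0) for i in range(1,n) if st[i,4]>25])
def fitcircle(P):
    from scipy.optimize import least_squares
    return least_squares(lambda q:np.hypot(P[:,0]-q[0],P[:,1]-q[1])-.09,[.487,-.253]).x
E
python3 - <<'E'
from h import *
for n in("top","scene"):
    p=np.load(n+"_p.npy");d=np.load(n+"_d.npy")
    P=cones(n,p,d);C=fitcircle(P[:,:2]);print(n,C,P.round(4).tolist())
    D=P[:,:2]-C;print(np.hypot(*D.T).round(4),np.degrees(np.arctan2(D[:,1],D[:,0])).round(1))
    for col in('red',):
        for b in blobs(n,p,d,col):
            if b[1]<300:
                W=cloud(n,p,d)[b[4]];W=W[W[:,2]>.115];e=np.linalg.eigh(np.cov(W[:,:2].T))[1][:,1];print(b[3],np.degrees(np.arctan2(e[1],e[0])))
c=cams.get_calibration("top");C=np.array([.485,-.25])
uv=np.array([[215,498],[54,322],[95,168],[140,193],[125,97]])/4+[360,220]
for u,z in zip(uv,[.03,.03,.045,.045,.03]):
    w=atz(c,[u],z)[0];print(w.round(4),np.hypot(*(w[:2]-C)),np.degrees(np.arctan2(*(w[:2]-C)[::-1])))
E
```

```text
top [ 0.48424163 -0.24900063] [[0.5645, -0.2099, 0.0794], [0.5451, -0.314, 0.0794], [0.4711, -0.1612, 0.0795], [0.4422, -0.3274, 0.0796], [0.3963, -0.2331, 0.0794]]
[0.0893 0.089  0.0888 0.089  0.0893] [  26.   -46.9   98.5 -118.2  169.8]
[ 0.4824 -0.2505  0.1216] 91.4520415995645
scene [ 0.48808237 -0.25059755] [[0.3998, -0.2351, 0.0795], [0.4755, -0.1627, 0.0797], [0.4458, -0.329, 0.0796], [0.5689, -0.212, 0.0799], [0.55, -0.3146, 0.0798]]
[0.0896 0.0887 0.0891 0.0896 0.0891] [ 170.    98.1 -118.3   25.5  -46. ]
[ 0.4872 -0.2542  0.1209] 56.88864233377877
[ 0.3565 -0.2095  0.03  ] 0.13469744495216157 162.48366052281466
[ 0.4555 -0.1205  0.03  ] 0.1328512058482502 102.8215341946254
[ 0.5413 -0.1433  0.045 ] 0.12065234624593453 62.16424474611666
[ 0.5271 -0.1684  0.045 ] 0.09187254770039148 62.70485979143533
[ 0.5831 -0.1634  0.03  ] 0.13082999925641853 41.42576813271873
```

Call:
play_rows(slide=[[-0.154, -0.099, -0.012], [-0.154, -0.099, -0.012], [-0.154, -0.099, -0.012], [-0.154, -0.099, -0.012], [-0.154, -0.099, -0.012], [-0.154, -0.099, -0.012], [-0.154, -0.099, -0.012], [-0.154, -0.099, -0.012]], twist=[[0, 0, 0], [0, 0, 0], [0, 0, 0], [0, 0, 0], [0, 0, 0], [0, 0, 0], [0, 0, 0], [0, 0, 0]], fingers=0.2)

```text
t: 0.9
tool_pos: [0.4525, 0.2263, 0.2425]
orientation: [-0.7, -3.062, 0.0]
force: [1.3, 1.3, 1.0]
opening: 0.0382
gripper_force: 0.0
```

Call:
play_rows(slide=[[-0.154, -0.099, -0.012], [-0.154, -0.099, -0.012], [-0.064, -0.147, 0], [-0.064, -0.147, 0], [-0.064, -0.147, 0], [-0.064, -0.147, 0], [-0.064, -0.147, 0], [-0.064, -0.147, 0]], twist=[[0, 0, 0], [0, 0, 0], [0, 0, 0], [0, 0, 0], [0, 0, 0], [0, 0, 0], [0, 0, 0], [0, 0, 0]])

```text
t: 1.7
tool_pos: [0.49, -0.0918, 0.2483]
orientation: [-0.7, -3.062, -0.0]
force: [0.3, -0.1, -1.0]
opening: 0.037
gripper_force: 0.0
```

Call:
play_rows(slide=[[-0.064, -0.147, 0], [-0.064, -0.147, 0], [-0.064, -0.147, 0], [-0.064, -0.147, 0], [0, 0, 0], [0, 0, 0], [0, 0, 0], [0, 0, 0]], twist=[[0, 0, 0], [0, 0, 0], [0, 0, 0], [0, 0, 0], [0, 0, 0.14], [0, 0, 0.14], [0, 0, 0.14], [0, 0, 0.14]])

```text
t: 2.5
tool_pos: [0.4839, -0.2505, 0.248]
orientation: [-1.564, -2.723, -0.0]
force: [-0.1, 0.3, -0.5]
opening: 0.0375
gripper_force: 0.0
```

Call:
play_rows(slide=[[0, 0, 0], [0, 0, 0], [0, 0, 0], [0, 0, 0], [0, 0, 0], [0, 0, 0], [0, 0, 0], [0, 0, 0]], twist=[[0, 0, 0.14], [0, 0, 0.14], [0, 0, 0.14], [0, 0, 0.14], [0, 0, 0.14], [0, 0, 0.14], [0, 0, 0.14], [0, 0, 0]])

```text
t: 3.3
tool_pos: [0.484, -0.2503, 0.2481]
orientation: [-2.697, -1.61, 0.001]
force: [-0.2, 0.9, 0.6]
opening: 0.037
gripper_force: 0.0
```

```bash
python3 - <<'E'
from h import *
s=robot.read_state();print(s['t'],s['tool_pos'],s['q'].round(3),s['opening'])
M=R.from_rotvec(s['orientation']).as_matrix();print(M.round(4).tolist(),np.degrees(np.arctan2(M[1,0],M[0,0])))
p,d=cams.read_camera("wrist");cv2.imwrite("pics/w1.png",p[:,:,::-1])
P=cones("wrist",p,d);C=fitcircle(P[:,:2]);print(C,P.round(4).tolist());D=P[:,:2]-C
print(np.hypot(*D.T).round(4),np.degrees(np.arctan2(D[:,1],D[:,0])).round(1))
for b in blobs("wrist",p,d,'red',smin=120):
    W=cloud("wrist",p,d)[b[4]];W=W[W[:,2]>.117]
    if len(W)>50:print(b[:4]);r=cv2.minAreaRect(W[:,:2].astype(np.float32)*1000);print(r)
E
```

```text
3.3 [ 0.48403481 -0.25030267  0.24814554] [-0.571 -0.029  1.599  0.     1.572 -0.077] 0.03701195056770067
[[0.4743, 0.8804, -0.0007], [0.8804, -0.4743, 0.0005], [0.0001, -0.0009, -1.0]] 61.68609145504123
[ 0.4860569  -0.24865945] [[0.4736, -0.1611, 0.0801], [0.5653, -0.2096, 0.08], [0.3989, -0.2334, 0.0801], [0.5479, -0.312, 0.0799], [0.4448, -0.3267, 0.08]]
[0.0884 0.0883 0.0885 0.0885 0.0883] [  98.1   26.3  170.1  -45.7 -117.9]
(array([327.2, 223.3]), np.int32(743), np.float64(0.123), array([ 0.4853, -0.25  ,  0.1221]))
((496.9070739746094, -227.3330535888672), (87.424560546875, 13.145378112792969), 62.32905578613281)
```

View pics/w1.png

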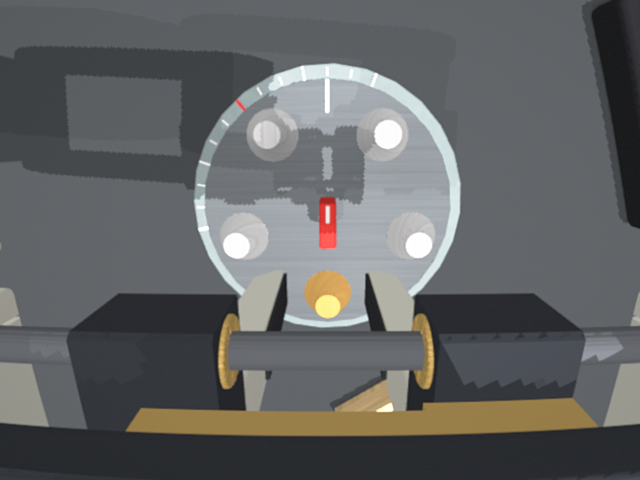

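The wrist view shows the bar at (327,222), aligned with the tool's x axis. The white line at (327,95) sits at about 100°. All three cameras put the centre within about 2 mm of (.486,-.2495).

Call:
play_rows(slide=[[0.007, 0.006, 0.13], [0, 0, 0.13], [0, 0, 0.13], [0, 0, 0.13], [0, 0, 0.1], [0, 0, 0.036], [0, 0, 0], [0, 0, 0]], twist=[[0, 0, 0], [0, 0, 0], [0, 0, 0], [0, 0, 0], [0, 0, 0], [0, 0, 0], [0, 0, 0], [0, 0, 0]])

```text
t: 4.15
tool_pos: [0.4871, -0.2501, 0.086]
orientation: [2.693, 1.615, 0.001]
force: [-0.2, -0.3, 1.1]
opening: 0.037
gripper_force: 0.0
```

Call:
play_rows(slide=[[0, 0, 0], [0, 0, 0], [0, 0, 0], [0, 0, 0], [0, 0, 0], [0, 0, 0], [0, 0, 0], [0, 0, 0]], twist=[[0, 0, 0], [0, 0, 0], [0, 0, 0], [0, 0, 0], [0, 0, 0], [0, 0, 0], [0, 0, 0], [0, 0, 0]], fingers=1, force=25)

```text
t: 4.95
tool_pos: [0.4859, -0.2494, 0.0853]
orientation: [-2.694, -1.614, 0.001]
force: [-5.7, 2.3, 7.0]
opening: 0.0137
gripper_force: 25.0
```

Call:
play_rows(slide=[[0, 0, 0], [0, 0, 0], [0, 0, 0], [0, 0, 0], [0, 0, 0], [0, 0, 0], [0, 0, 0], [0, 0, 0]], twist=[[0, 0, -0.1], [0, 0, -0.1], [0, 0, -0.1], [0, 0, -0.1], [0, 0, -0.1], [0, 0, -0.1], [0, 0, -0.1], [0, 0, -0.1]])

```text
t: 5.75
tool_pos: [0.485, -0.2492, 0.0853]
orientation: [-1.799, -2.572, 0.001]
force: [-11.6, 4.6, 11.8]
opening: 0.0142
gripper_force: 25.1
```

```bash
python3 - <<'E'
from h import *
s=robot.read_state();print(s)
p,d=cams.read_camera("top")
P=cones("top",p,d);print(P.round(4).tolist())
E
```

```text
{'t': 5.75, 'q': array([-5.68142796e-01,  9.15998719e-02,  1.78013376e+00, -7.09262185e-04,
        1.27292374e+00, -9.18259184e-01]), 'dq': array([-1.39971554e-03, -1.04536040e-03,  1.11111447e-03, -9.99172192e-04,
        1.90173707e-03, -1.03838872e+00]), 'joint_torque': array([  0.89607608, -46.75902843, -46.66518688,   0.79522485,
        -4.03409287,   1.97852232]), 'tool_pos': array([ 0.48500246, -0.24916309,  0.08532948]), 'orientation': array([-1.79858377e+00, -2.57209040e+00,  1.26545154e-03]), 'force': array([-11.61841744,   4.57319957,  11.84027855]), 'wrist_torque': array([ 0.61103643,  1.81888106, -0.2257499 ]), 'gripper_force': 25.120949149131775, 'opening': 0.01420126265656368}
[[0.5108, -0.1646, 0.0792], [0.4111, -0.1955, 0.0791]]
```

Call:
play_rows(slide=[[0, 0, 0], [0, 0, 0], [0, 0, 0], [0, 0, 0], [0, 0, 0], [0, 0, 0], [0, 0, 0], [0, 0, 0]], twist=[[0, 0, -0.12], [0, 0, -0.12], [0, 0, -0.12], [0, 0, -0.12], [0, 0, -0.12], [0, 0, -0.12], [0, 0, -0.1], [0, 0, -0.04]])

```text
t: 6.6
tool_pos: [0.4845, -0.2501, 0.0853]
orientation: [-0.5, -3.098, 0.001]
force: [-13.2, -0.4, 11.0]
opening: 0.0141
gripper_force: 24.9
```

Call:
play_rows(slide=[[0, 0, 0], [0, 0, 0], [0, 0, 0], [0, 0, 0], [0, 0, 0], [0, 0, 0], [0, 0, 0], [0, 0, 0]], twist=[[0, 0, -0.01], [0, 0, -0.01], [0, 0, 0], [0, 0, 0], [0, 0, 0], [0, 0, 0], [0, 0, 0], [0, 0, 0]])

```text
t: 7.4
tool_pos: [0.4845, -0.2501, 0.0854]
orientation: [-0.474, -3.102, 0.001]
force: [-12.4, -0.8, 10.3]
opening: 0.014
gripper_force: 25.0
```

```bash
python3 - <<'E'
from h import *
s=robot.read_state();print({k:np.round(s[k],3) for k in s})
M=R.from_rotvec(s['orientation']).as_matrix();print(np.degrees(np.arctan2(M[1,0],M[0,0])))
for n in("top","scene"):
    p,d=cams.read_camera(n)
    P=cones(n,p,d);print(P.round(4).tolist())
    if n=="top":cv2.imwrite("pics/tt1.png",cv2.resize(p[220:360,360:500,::-1],None,fx=4,fy=4,interpolation=cv2.INTER_CUBIC))
E
```

```text
{'t': np.float64(7.4), 'q': array([-0.569,  0.092,  1.78 , -0.002,  1.273, -1.836]), 'dq': array([0.   , 0.001, 0.   , 0.001, 0.002, 0.001]), 'joint_torque': array([  3.152, -46.926, -46.644,   2.217,  -3.88 ,  -0.082]), 'tool_pos': array([ 0.485, -0.25 ,  0.085]), 'orientation': array([-4.740e-01, -3.102e+00,  1.000e-03]), 'force': array([-12.424,  -0.829,  10.342]), 'wrist_torque': array([ 0.126,  2.116, -0.087]), 'gripper_force': np.float64(24.975), 'opening': np.float64(0.014)}
162.61440914979036
[[0.568, -0.2785, 0.079], [0.5375, -0.177, 0.0793], [0.4315, -0.1756, 0.0794], [0.3935, -0.2844, 0.0795]]
[[0.4367, -0.1777, 0.0796], [0.4865, -0.3403, 0.0796], [0.542, -0.1799, 0.0799], [0.5729, -0.2796, 0.0797]]
```

View pics/tt1.png

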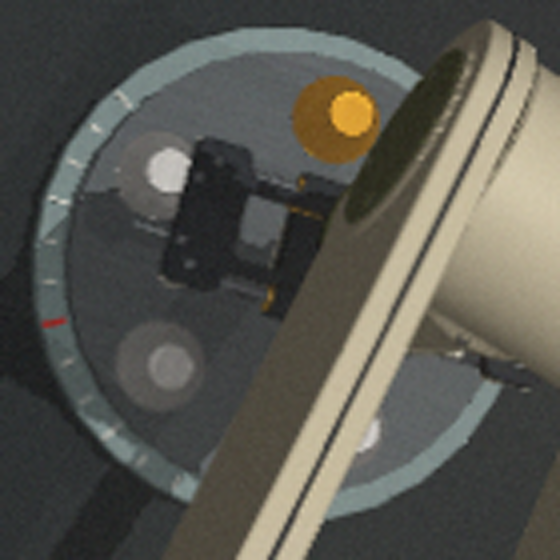

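Call:
play_rows(slide=[[0, 0, 0], [0, 0, 0], [0, 0, 0], [0, 0, 0], [0, 0, 0], [0, 0, 0], [0, 0, 0], [0, 0, 0]], twist=[[0, 0, -0.01], [0, 0, -0.01], [0, 0, -0.01], [0, 0, -0.01], [0, 0, 0], [0, 0, 0], [0, 0, 0], [0, 0, 0]])

```text
t: 8.3
tool_pos: [0.4846, -0.2501, 0.0853]
orientation: [-0.41, -3.111, 0.001]
force: [-12.0, 0.5, 9.6]
opening: 0.0144
gripper_force: 25.4
```

```bash
python3 - <<'E'
from h import *
s=robot.read_state();print({k:np.round(s[k],3) for k in s})
M=R.from_rotvec(s['orientation']).as_matrix();print(np.degrees(np.arctan2(M[1,0],M[0,0])))
for n in("top","scene"):
    p,d=cams.read_camera(n)
    P=cones(n,p,d);print(P.round(4).tolist())
E
```

```text
{'t': np.float64(8.3), 'q': array([-0.569,  0.092,  1.78 , -0.002,  1.273, -1.877]), 'dq': array([ 0.   ,  0.   ,  0.001, -0.001,  0.   , -0.001]), 'joint_torque': array([  3.292, -47.076, -46.569,   2.138,  -3.742,  -0.275]), 'tool_pos': array([ 0.485, -0.25 ,  0.085]), 'orientation': array([-4.100e-01, -3.111e+00,  1.000e-03]), 'force': array([-12.004,   0.484,   9.555]), 'wrist_torque': array([ 0.012,  2.088, -0.3  ]), 'gripper_force': np.float64(25.358), 'opening': np.float64(0.014)}
164.99766414798225
[[0.5683, -0.2766, 0.0792], [0.5367, -0.1762, 0.0794], [0.4304, -0.1761, 0.0793], [0.394, -0.2852, 0.0793]]
[[0.4355, -0.1785, 0.0799], [0.4876, -0.3402, 0.0796], [0.5414, -0.1788, 0.0798], [0.5735, -0.278, 0.0797]]
```

Call:
play_rows(slide=[[0, 0, 0], [0, 0, 0], [0, 0, 0], [0, 0, 0], [0, 0, -0.06], [0, 0, -0.15], [0, 0, -0.15], [0, 0, -0.15]], twist=[[0, 0, 0], [0, 0, 0], [0, 0, 0], [0, 0, 0], [0, 0, 0], [0, 0, 0], [0, 0, 0], [0, 0, 0]], fingers=0.1)

```text
t: 9.2
tool_pos: [0.4863, -0.2495, 0.2147]
orientation: [0.409, 3.114, -0.0]
force: [0.8, 0.1, 0.8]
opening: 0.0419
gripper_force: 0.0
```

Call:
play_rows(slide=[[0, 0, -0.1], [0, 0, -0.1], [0, 0, 0], [0, 0, 0], [0, 0, 0], [0, 0, 0], [0, 0, 0], [0, 0, 0]], twist=[[0, 0, 0], [0, 0, 0], [0, 0, 0], [0, 0, 0], [0, 0, 0], [0, 0, 0], [0, 0, 0], [0, 0, 0]])

```text
t: 10.0
tool_pos: [0.4861, -0.2494, 0.2613]
orientation: [-0.409, -3.114, -0.001]
force: [-0.5, -0.1, 0.1]
opening: 0.0416
gripper_force: 0.0
```

```bash
python3 - <<'E'
from h import *
s=robot.read_state();print({k:np.round(s[k],4) for k in s})
for n in ("wrist","top","scene"):
    p,d=cams.read_camera(n)
    P=cones(n,p,d);C=fitcircle(P[:,:2]);print(n,C,P.round(4).tolist());D=P[:,:2]-C
    print(np.hypot(*D.T).round(4),np.degrees(np.arctan2(D[:,1],D[:,0])).round(1))
    for col in('yellow','blue'):
        for b in blobs(n,p,d,col): 
            if b[2]>.06: print(col,*b[:4])
    if n=="wrist": cv2.imwrite("pics/w2.png",p[:,:,::-1])
    if n=="top":cv2.imwrite("pics/tt2.png",cv2.resize(p[220:360,360:500,::-1],None,fx=4,fy=4,interpolation=cv2.INTER_CUBIC))
E
```

```text
{'t': np.float64(10.0), 'q': array([-0.5679, -0.0278,  1.5745, -0.    ,  1.5963, -1.8774]), 'dq': array([-0.0004, -0.0031, -0.0066, -0.0009,  0.0002,  0.0004]), 'joint_torque': array([ 4.80000e-03, -4.80855e+01, -4.94848e+01, -3.77000e-02,
        8.13000e-02,  0.00000e+00]), 'tool_pos': array([ 0.4861, -0.2494,  0.2613]), 'orientation': array([-4.0910e-01, -3.1135e+00, -9.0000e-04]), 'force': array([-0.4518, -0.1118,  0.0933]), 'wrist_torque': array([-0.0093, -0.0279,  0.0041]), 'gripper_force': np.float64(0.0), 'opening': np.float64(0.0416)}
wrist [ 0.48434727 -0.24928333] [[0.4001, -0.2763, 0.0802], [0.4325, -0.1776, 0.0802], [0.4839, -0.3379, 0.0801], [0.5365, -0.1777, 0.0801], [0.5683, -0.277, 0.08]]
[0.0884 0.0885 0.0886 0.0886 0.0884] [-162.2  125.9  -90.3   53.9  -18.3]
top [ 0.48671111 -0.24857928] [[0.5702, -0.2792, 0.0796], [0.536, -0.1773, 0.0793], [0.4304, -0.1761, 0.0791], [0.4032, -0.2684, 0.0783]]
[0.0889 0.0866 0.0918 0.0858] [ -20.2   55.4  127.9 -166.6]
yellow [323.7 218.8] 87 0.0757 [ 0.6356 -0.0079  0.074 ]
blue [215.  248.4] 93 0.0696 [0.5718 0.2315 0.0678]
blue [176.  252.8] 95 0.0682 [0.5614 0.3193 0.0669]
blue [208.8 304.8] 91 0.0694 [0.448  0.243  0.0675]
blue [251.  309.9] 100 0.0696 [0.4362 0.1507 0.0676]
scene [ 0.48817542 -0.2507884 ] [[0.4029, -0.2782, 0.0797], [0.4355, -0.1788, 0.0797], [0.4883, -0.3399, 0.0796], [0.5412, -0.1789, 0.0798], [0.5734, -0.2783, 0.0797]]
[0.0896 0.0892 0.0891 0.0893 0.0895] [-162.2  126.2  -89.9   53.6  -17.9]
blue [411.8 205. ] 55 0.0699 [0.4518 0.2414 0.0687]
blue [368.2 208.4] 46 0.07 [0.4421 0.1479 0.0687]
blue [467.8 236.1] 99 0.0702 [0.5671 0.3168 0.069 ]
blue [428.  243.4] 57 0.0697 [0.5759 0.23   0.0683]
```

View pics/w2.png

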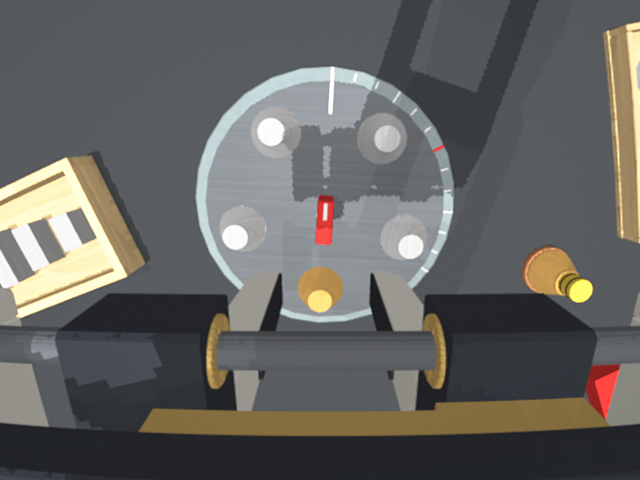

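The wrist view shows the white line (330,90) on the zero tick with the bar along it, so the table is at its stop. All cones are clear. Next is the master.

Call:
play_rows(slide=[[-0.055, 0.181, 0], [-0.055, 0.181, 0], [-0.055, 0.181, 0], [-0.055, 0.181, 0], [-0.055, 0.181, 0], [-0.055, 0.181, 0], [0, 0, 0.15], [0, 0, 0.15]], twist=[[0, 0, 0], [0, 0, 0], [0, 0, 0], [0, 0, 0], [0, 0, 0], [0, 0, 0], [0, 0, 0], [0, 0, 0]])

```text
t: 10.95
tool_pos: [0.638, -0.0068, 0.1876]
orientation: [0.404, 3.112, 0.0]
force: [-0.7, 0.3, -0.9]
opening: 0.0421
gripper_force: 0.0
```

Call:
play_rows(slide=[[0, 0, 0], [0, 0, 0], [0, 0, 0], [0, 0, 0], [0, 0, 0], [0, 0, 0], [0, 0, 0], [0, 0, 0]], twist=[[0, 0, 0], [0, 0, 0], [0, 0, 0], [0, 0, 0], [0, 0, 0], [0, 0, 0], [0, 0, 0], [0, 0, 0]])

```text
t: 11.75
tool_pos: [0.6363, -0.0087, 0.1873]
orientation: [0.409, 3.115, 0.0]
force: [-0.5, 0.5, -0.2]
opening: 0.0419
gripper_force: 0.0
```

```bash
python3 - <<'E'
from h import *
s=robot.read_state();print(s['tool_pos'])
p,d=cams.read_camera("wrist");cv2.imwrite("pics/w3.png",p[:,:,::-1])
for b in blobs("wrist",p,d,'yellow'):
    if b[2]>.06: print(*b[:4])
print(tool([.636,-.0088,.0435]))
E
```

```text
[ 0.63625141 -0.00865876  0.18729414]
[326.6 242.7] 106 0.075 [ 0.6457 -0.0096  0.0741]
[ 0.0006398  -0.00069918  0.57467832]
```

View pics/w3.png

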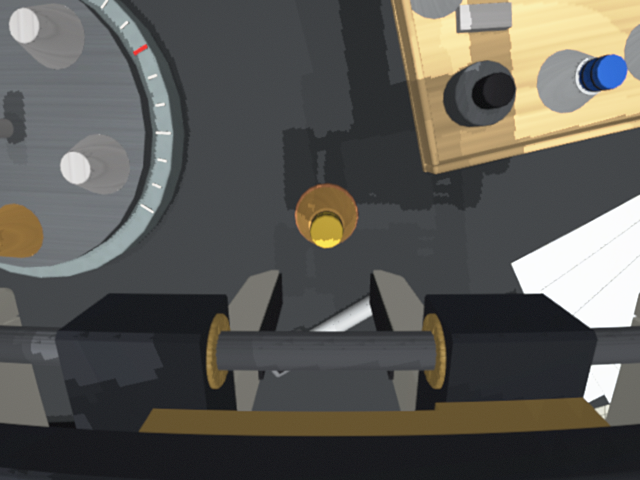

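The grip shows at (326,231) and the colour blob covers only part of it, so I'll measure by height instead.

```bash
cat >> h.py <<'E'
def tops(name,p,d,near,ztop,rad=.03):
    W=cloud(name,p,d);m=(np.abs(W[...,2]-ztop)<.004)&(np.hypot(W[...,0]-near[0],W[...,1]-near[1])<rad)
    w=W[m][:,:2]
    if len(w)<20: return None
    (x,y),r=cv2.minEnclosingCircle((w*1000).astype(np.float32))
    return len(w),w.mean(0).round(4),np.round([x,y,r],1)
E
python3 - <<'E'
from h import *
for n in("wrist","top","scene"):
    p,d=cams.read_camera(n);print(n,tops(n,p,d,(.638,-.009),.0745))
    for q in((.572,.231),(.562,.3185),(.448,.242),(.4365,.15)): print(tops(n,p,d,q,.067))
E
```

```text
wrist (834, array([ 0.6369, -0.0077]), array([637.4,  -7.9,  13. ]))
(953, array([0.573 , 0.2315]), array([573.1, 232.8,  13.7]))
None
None
None
top (69, array([ 0.6324, -0.0081]), array([634. ,  -8.2,  12.5]))
(102, array([0.5708, 0.2327]), array([570.9, 233.3,  13. ]))
(101, array([0.562, 0.319]), array([562.1, 319.4,  13. ]))
(96, array([0.4468, 0.2439]), array([446.5, 244.5,  12.6]))
None
scene (135, array([ 0.6375, -0.0107]), array([637.2, -10.1,  14. ]))
(120, array([0.5742, 0.2315]), array([572.2, 232.8,  14.2]))
(107, array([0.5652, 0.3176]), array([564.2, 318.8,  14.1]))
(92, array([0.4508, 0.2428]), array([448.5, 242.9,  14.6]))
None
```

Call:
play_rows(slide=[[0, 0, 0.15], [0, 0, 0.15], [0, 0, 0.12], [0, 0, 0.1], [0, 0, 0.055], [0, 0, 0], [0, 0, 0], [0, 0, 0]], twist=[[0, 0, 0], [0, 0, 0], [0, 0, 0], [0, 0, 0], [0, 0, 0], [0, 0, 0], [0, 0, 0], [0, 0, 0]])

```text
t: 12.75
tool_pos: [0.6378, -0.0088, 0.0456]
orientation: [0.409, 3.112, 0.0]
force: [-0.7, 0.9, 0.5]
opening: 0.042
gripper_force: 0.0
```

Call:
play_rows(slide=[[0, 0, 0], [0, 0, 0], [0, 0, 0], [0, 0, 0], [0, 0, 0], [0, 0, 0], [0, 0, 0], [0, 0, 0]], twist=[[0, 0, 0], [0, 0, 0], [0, 0, 0], [0, 0, 0], [0, 0, 0], [0, 0, 0], [0, 0, 0], [0, 0, 0]], fingers=1, force=20)

```text
t: 13.55
tool_pos: [0.6373, -0.0086, 0.0446]
orientation: [0.409, 3.113, 0.0]
force: [1.3, 1.0, 6.7]
opening: 0.0308
gripper_force: 19.7
```

Call:
play_rows(slide=[[0, 0, -0.05], [0, 0, -0.1], [0, 0, -0.15], [0, 0, -0.15], [0, 0, -0.15], [0, 0, -0.1], [0, 0, 0], [0, 0, 0]], twist=[[0, 0, 0], [0, 0, 0], [0, 0, 0], [0, 0, 0], [0, 0, 0], [0, 0, 0], [0, 0, 0], [0, 0, 0]])

```text
t: 14.35
tool_pos: [0.6359, -0.0087, 0.2182]
orientation: [-0.409, -3.114, 0.0]
force: [-0.1, -0.2, -2.4]
opening: 0.0306
gripper_force: 18.4
```

```bash
cat >> h.py <<'E'
CC=np.array([.4847,-.2497])
def cone(k,a=-18.1):
    t=np.radians(a+72*k);return CC+.09*np.array([np.cos(t),np.sin(t)])
E
python3 - <<'E'
from h import *
print(tool([*cone(0),.0785]),robot.read_state()['q'])
E
```

```text
[-0.02439264 -1.10692192  0.55890361] [-9.42082631e-02  2.27684703e-01  1.38016473e+00 -1.89926590e-04
  1.53411704e+00 -1.40365825e+00]
```

The opening is 30.6 mm rather than 26, so the tips are pinching the skirt's top edge. I'll check the hold before going on.

```bash
python3 - <<'E'
from h import *
p,d=cams.read_camera("scene");q,d2=cams.read_camera("wrist")
a=cv2.resize(p[120:330,220:420,::-1],(400,420),interpolation=cv2.INTER_CUBIC)
b=cv2.resize(q[200:460,200:450,::-1],(400,420))
cv2.imwrite("pics/g1.png",np.hstack([a,b]))
E
```

```text
(no output)
```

View pics/g1.png

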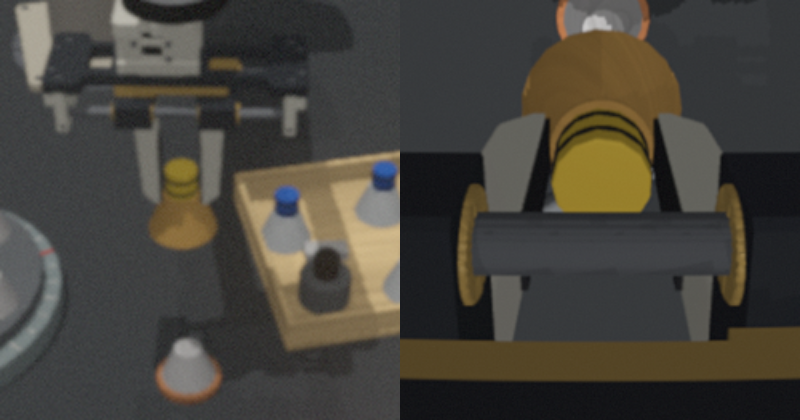

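The bell is held upright with the pads at the skirt's top, and the stand cone is left empty. I'll carry it to the brass cone; for later grasps I'll grip about 7 mm higher.

Call:
play_rows(slide=[[-0.0035, -0.138, 0], [-0.0035, -0.158, 0], [-0.0035, -0.158, 0], [-0.0035, -0.158, 0], [-0.0035, -0.158, 0], [-0.0035, -0.158, 0], [-0.0035, -0.1, 0], [0, -0.079, 0]], twist=[[0, 0, 0], [0, 0, 0], [0, 0, 0], [0, 0, 0], [0, 0, 0], [0, 0, 0], [0, 0, 0], [0, 0, 0]])

```text
t: 15.25
tool_pos: [0.5687, -0.279, 0.2155]
orientation: [-0.411, -3.11, -0.002]
force: [0.0, 0.5, -2.1]
opening: 0.0307
gripper_force: 18.4
```

Call:
play_rows(slide=[[0, 0, 0], [0, 0, 0], [0, 0, 0.08], [0, 0, 0.08], [0, 0, 0.08], [0, 0, 0.06], [0, 0, 0], [0, 0, 0]], twist=[[0, 0, 0], [0, 0, 0], [0, 0, 0], [0, 0, 0], [0, 0, 0], [0, 0, 0], [0, 0, 0], [0, 0, 0]])

```text
t: 16.05
tool_pos: [0.5707, -0.2769, 0.1433]
orientation: [-0.408, -3.114, -0.001]
force: [0.9, 0.2, -0.9]
opening: 0.0305
gripper_force: 18.4
```

```bash
python3 - <<'E'
from h import *
s=robot.read_state();print(s['tool_pos'],s['force'])
print(tool([*cone(0),.0785]),cone(0))
for n in("wrist","top","scene"):
    p,d=cams.read_camera(n);z=s['tool_pos'][2]+.031;print(n,tops(n,p,d,cone(0),z))
E
```

```text
[ 0.57072851 -0.27688234  0.14330212] [ 0.93102453  0.16039608 -0.88944481]
[ 0.00087807 -0.00358438  0.2592081 ] [ 0.57024642 -0.27766088]
wrist (3229, array([ 0.5675, -0.276 ]), array([ 562.2, -275.5,   28.7]))
top None
scene (216, array([ 0.5736, -0.2801]), array([ 573.1, -278. ,   29.7]))
```

Call:
play_rows(slide=[[0, -0.003, 0.06], [0, 0, 0.06], [0, 0, 0.05], [0, 0, 0.04], [0, 0, 0.02], [0, 0, 0.01], [0, 0, 0], [0, 0, 0]], twist=[[0, 0, 0], [0, 0, 0], [0, 0, 0], [0, 0, 0], [0, 0, 0], [0, 0, 0], [0, 0, 0], [0, 0, 0]])

```text
t: 17.0
tool_pos: [0.5708, -0.2785, 0.084]
orientation: [0.409, 3.114, -0.001]
force: [0.6, -0.8, -1.9]
opening: 0.0307
gripper_force: 18.4
```

Call:
play_rows(slide=[[0, 0, 0.005], [0, 0, 0.005], [0, 0, 0.003], [0, 0, 0], [0, 0, 0], [0, 0, 0], [0, 0, 0], [0, 0, 0]], twist=[[0, 0, 0], [0, 0, 0], [0, 0, 0], [0, 0, 0], [0, 0, 0], [0, 0, 0], [0, 0, 0], [0, 0, 0]])

```text
t: 17.8
tool_pos: [0.5706, -0.2783, 0.0802]
orientation: [0.409, 3.115, -0.0]
force: [0.9, -0.1, -0.6]
opening: 0.0305
gripper_force: 18.4
```

Call:
play_rows(slide=[[0, 0, 0.004], [0, 0, 0], [0, 0, 0], [0, 0, 0], [0, 0, 0], [0, 0, 0], [0, 0, 0], [0, 0, 0]], twist=[[0, 0, 0], [0, 0, 0], [0, 0, 0], [0, 0, 0], [0, 0, 0], [0, 0, 0], [0, 0, 0], [0, 0, 0]])

```text
t: 18.6
tool_pos: [0.5708, -0.2785, 0.0797]
orientation: [0.409, 3.114, -0.001]
force: [0.8, 1.2, 5.3]
opening: 0.0303
gripper_force: 19.6
```

Call:
play_rows(slide=[[0, 0, 0], [0, 0, 0], [0, 0, 0], [0, 0, -0.05], [0, 0, -0.1], [0, 0, -0.15], [0, 0, -0.15], [0, 0, -0.1]], twist=[[0, 0, 0], [0, 0, 0], [0, 0, 0], [0, 0, 0], [0, 0, 0], [0, 0, 0], [0, 0, 0], [0, 0, 0]], fingers=0.1)

```text
t: 19.4
tool_pos: [0.5712, -0.2788, 0.221]
orientation: [0.409, 3.111, -0.002]
force: [0.3, -0.4, 0.7]
opening: 0.0417
gripper_force: 0.0
```

```bash
python3 - <<'E'
from h import *
s=robot.read_state();print(s['tool_pos'],s['force'])
for n in("wrist","scene"):
    p,d=cams.read_camera(n)
    W=cloud(n,p,d);m=(np.hypot(*(W[...,:2]-cone(0)).transpose(2,0,1))<.016)&(W[...,2]<.12)&(W[...,2]>.098);print(m.sum(),np.percentile(W[m][:,2],[10,50,90]) if m.sum() else 0, tops(n,p,d,cone(0),.1095))
for n in("top",):
    p,d=cams.read_camera(n)
    for b in blobs(n,p,d,'blue'): 
        if b[2]>.06: print(*b[:4])
    print(tops(n,p,d,cone(0),.1095))
print(tool([.4365,.150,.043]))
E
```

```text
[ 0.57123971 -0.27878239  0.22099618] [ 0.32062929 -0.42366311  0.6974434 ]
943 [0.10935935 0.11382147 0.11481314] (282, array([ 0.5691, -0.2777]), array([ 572.5, -279. ,   13.3]))
187 [0.1010596  0.10874821 0.11082614] (136, array([ 0.5715, -0.2783]), array([ 570. , -278. ,   13.6]))
[215.  248.5] 92 0.0691 [0.5712 0.2324 0.0674]
[176.  252.8] 96 0.0692 [0.5622 0.3194 0.0673]
[260.  296.4] 101 0.0689 [0.465  0.1322 0.0671]
[208.9 304.8] 92 0.0687 [0.448  0.2434 0.0668]
(85, array([ 0.5672, -0.2762]), array([ 568.4, -277.7,   13.1]))
[0.97006609 1.51939999 0.7018719 ]
```

The master is seated. D has been knocked aside and is now at about (.465,.132). I'll take it next, with a position check just above it.

Call:
play_rows(slide=[[0.083, 0.148, 0], [0.083, 0.148, 0], [0.083, 0.148, 0], [0.083, 0.148, 0], [0.083, 0.148, 0], [0.083, 0.148, 0], [0.083, 0.148, 0], [0.083, 0.148, 0]], twist=[[0, 0, 0], [0, 0, 0], [0, 0, 0], [0, 0, 0], [0, 0, 0], [0, 0, 0], [0, 0, 0], [0, 0, 0]])

```text
t: 20.35
tool_pos: [0.4849, 0.052, 0.2152]
orientation: [-0.409, -3.112, 0.0]
force: [1.1, 0.6, 0.3]
opening: 0.0416
gripper_force: 0.0
```

Call:
play_rows(slide=[[0.083, 0.148, 0], [0.083, 0.148, 0], [0, 0, 0], [0, 0, 0.1], [0, 0, 0.1], [0, 0, 0.05], [0, 0, 0], [0, 0, 0]], twist=[[0, 0, 0], [0, 0, 0], [0, 0, 0], [0, 0, 0], [0, 0, 0], [0, 0, 0], [0, 0, 0], [0, 0, 0]])

```text
t: 21.15
tool_pos: [0.4656, 0.1323, 0.1543]
orientation: [-0.41, -3.114, 0.0]
force: [-0.4, -0.9, 1.6]
opening: 0.042
gripper_force: 0.0
```

```bash
python3 - <<'E'
from h import *
s=robot.read_state();print(s['tool_pos'],s['q'])
for n in("wrist","top","scene"):
    p,d=cams.read_camera(n)
    print(n,[tops(n,p,d,q,.067) for q in((.4655,.132),(.572,.232),(.5625,.319),(.448,.243))],tops(n,p,d,cone(0),.1095))
print(tool([.4655,.132,.043]))
E
```

```text
[0.46561029 0.13230968 0.15432559] [ 1.70957661e-01 -1.47601435e-01  1.88291908e+00 -8.47761822e-05
  1.40686933e+00 -1.13800356e+00]
wrist [(1026, array([0.4675, 0.1327]), array([468.2, 132.3,  13.3])), None, (878, array([0.5632, 0.3195]), array([563.8, 321. ,  14. ])), (1129, array([0.4494, 0.2439]), array([449.7, 244.7,  13.1]))] None
top [None, (100, array([0.5712, 0.233 ]), array([570.8, 233.1,  13.1])), (99, array([0.5615, 0.3191]), array([562.3, 319.2,  13.2])), None] (107, array([ 0.5685, -0.2779]), array([ 569. , -278. ,   13.2]))
scene [(98, array([0.4685, 0.1283]), array([466.5, 128.1,  15. ])), (116, array([0.5744, 0.2315]), array([572.8, 232.2,  14.1])), (109, array([0.5654, 0.3178]), array([565.1, 317.2,  14.8])), (91, array([0.4506, 0.2429]), array([449.8, 244.4,  14.4]))] (133, array([ 0.5712, -0.2787]), array([ 569.4, -279.3,   14.1]))
[ 0.00419243 -0.00396876  0.45006408]
```

Call:
play_rows(slide=[[-0.002, 0, 0.12], [0, 0, 0.12], [0, 0, 0.1], [0, 0, 0.07], [0, 0, 0.04], [0, 0, 0], [0, 0, 0], [0, 0, 0]], twist=[[0, 0, 0], [0, 0, 0], [0, 0, 0], [0, 0, 0], [0, 0, 0], [0, 0, 0], [0, 0, 0], [0, 0, 0]])

```text
t: 22.1
tool_pos: [0.4673, 0.1328, 0.0432]
orientation: [0.409, 3.113, 0.001]
force: [-0.1, 0.6, -0.1]
opening: 0.042
gripper_force: 0.0
```

Call:
play_rows(slide=[[0, 0, 0], [0, 0, 0], [0, 0, 0], [0, 0, 0], [0, 0, 0], [0, 0, 0], [0, 0, 0], [0, 0, 0]], twist=[[0, 0, 0], [0, 0, 0], [0, 0, 0], [0, 0, 0], [0, 0, 0], [0, 0, 0], [0, 0, 0], [0, 0, 0]], fingers=1, force=25)

```text
t: 22.9
tool_pos: [0.4669, 0.133, 0.0428]
orientation: [0.409, 3.113, 0.002]
force: [-2.9, 0.3, 8.1]
opening: 0.0258
gripper_force: 46.3
```

Call:
play_rows(slide=[[0, 0, -0.05], [0, 0, -0.1], [0, 0, -0.15], [0, 0, -0.15], [0, 0, -0.15], [0, 0, -0.1], [0, 0, 0], [0, 0, 0]], twist=[[0, 0, 0], [0, 0, 0], [0, 0, 0], [0, 0, 0], [0, 0, 0], [0, 0, 0], [0, 0, 0], [0, 0, 0]])

```text
t: 23.7
tool_pos: [0.4661, 0.1326, 0.2167]
orientation: [0.409, 3.114, 0.0]
force: [0.1, 0.3, -2.9]
opening: 0.0254
gripper_force: 50.3
```

```bash
python3 - <<'E'
from h import *
s=robot.read_state();print(s['tool_pos'],s['force'])
for n in("wrist","scene"):
    p,d=cams.read_camera(n);print(tops(n,p,d,s['tool_pos'][:2],s['tool_pos'][2]+.024))
for k in(1,2,3,4):print(k,tool([*cone(k),.088]))
E
```

```text
[0.46609976 0.13261141 0.21666496] [ 0.0517644   0.29140511 -2.89474392]
(3205, array([0.463, 0.134]), array([457.2, 135.4,  28. ]))
(170, array([0.4701, 0.131 ]), array([473.6, 129.8,  26.7]))
1 [-0.60230741 -1.11968841  0.5065233 ]
2 [-0.19328007 -1.22830601  0.50780489]
3 [-0.17018623 -1.65088037  0.5084184 ]
4 [-0.5649408  -1.8034281   0.50751598]
```

Call:
play_rows(slide=[[-0.047, -0.12, 0], [-0.047, -0.155, 0], [-0.047, -0.155, 0], [-0.047, -0.155, 0], [-0.047, -0.155, 0], [-0.047, -0.155, 0], [-0.047, -0.155, 0], [-0.047, -0.155, 0]], twist=[[0, 0, 0], [0, 0, 0], [0, 0, 0], [0, 0, 0], [0, 0, 0], [0, 0, 0], [0, 0, 0], [0, 0, 0]])

```text
t: 24.6
tool_pos: [0.4778, -0.1839, 0.2144]
orientation: [-0.409, -3.112, -0.002]
force: [0.6, 0.1, -1.7]
opening: 0.0259
gripper_force: 50.3
```

Call:
play_rows(slide=[[-0.047, -0.155, 0], [-0.047, -0.155, 0], [-0.047, -0.155, 0], [-0.048, -0.133, 0], [0, 0, 0], [0, 0, 0.1], [0, 0, 0.1], [0, 0, 0.1]], twist=[[0, 0, 0], [0, 0, 0], [0, 0, 0], [0, 0, 0], [0, 0, 0], [0, 0, 0], [0, 0, 0], [0, 0, 0]])

```text
t: 25.4
tool_pos: [0.4851, -0.3382, 0.1387]
orientation: [-0.409, -3.112, -0.003]
force: [0.0, -0.4, -1.1]
opening: 0.0254
gripper_force: 49.8
```

Call:
play_rows(slide=[[0, 0, 0.06], [0, 0, 0.04], [0, 0, 0.02], [0, 0, 0], [0, 0, 0], [0, 0, 0], [0, 0, 0], [0, 0, 0]], twist=[[0, 0, 0], [0, 0, 0], [0, 0, 0], [0, 0, 0], [0, 0, 0], [0, 0, 0], [0, 0, 0], [0, 0, 0]])

```text
t: 26.2
tool_pos: [0.4864, -0.3396, 0.1123]
orientation: [0.409, 3.114, -0.001]
force: [-0.1, -0.1, -1.6]
opening: 0.0257
gripper_force: 49.8
```

```bash
python3 - <<'E'
from h import *
s=robot.read_state();print(s['tool_pos'],s['force'],cone(4));print(tool([*cone(4),.0865]))
p,d=cams.read_camera("scene");print(tops("scene",p,d,cone(4),s['tool_pos'][2]+.024))
E
```

```text
[ 0.48637818 -0.33957816  0.11227269] [-0.14935302 -0.07986402 -1.57738425] [ 0.48454292 -0.33969986]
[ 0.00705981 -0.00232231  0.1030854 ]
(193, array([ 0.4903, -0.3403]), array([ 487. , -340.1,   29.2]))
```

Call:
play_rows(slide=[[0.006, -0.002, 0.03], [0, 0, 0.03], [0, 0, 0.02], [0, 0, 0.01], [0, 0, 0.008], [0, 0, 0.004], [0, 0, 0], [0, 0, 0]], twist=[[0, 0, 0], [0, 0, 0], [0, 0, 0], [0, 0, 0], [0, 0, 0], [0, 0, 0], [0, 0, 0], [0, 0, 0]])

```text
t: 27.05
tool_pos: [0.4847, -0.3396, 0.0864]
orientation: [0.409, 3.114, -0.0]
force: [-0.5, -0.3, -1.7]
opening: 0.0255
gripper_force: 49.8
```

Call:
play_rows(slide=[[0, 0, 0.004], [0, 0, 0], [0, 0, 0], [0, 0, 0], [0, 0, 0], [0, 0, 0], [0, 0, 0], [0, 0, 0]], twist=[[0, 0, 0], [0, 0, 0], [0, 0, 0], [0, 0, 0], [0, 0, 0], [0, 0, 0], [0, 0, 0], [0, 0, 0]])

```text
t: 27.85
tool_pos: [0.4845, -0.3395, 0.0852]
orientation: [0.409, 3.115, -0.0]
force: [-0.9, -0.3, -0.5]
opening: 0.0256
gripper_force: 49.9
```

Call:
play_rows(slide=[[0, 0, 0], [0, 0, 0], [0, 0, 0], [0, 0, -0.05], [0, 0, -0.1], [0, 0, -0.15], [0, 0, -0.15], [0, 0, -0.1]], twist=[[0, 0, 0], [0, 0, 0], [0, 0, 0], [0, 0, 0], [0, 0, 0], [0, 0, 0], [0, 0, 0], [0, 0, 0]], fingers=0.1)

```text
t: 28.65
tool_pos: [0.4853, -0.34, 0.2272]
orientation: [0.409, 3.111, -0.004]
force: [-0.9, 0.1, 0.5]
opening: 0.042
gripper_force: 0.0
```

Call:
play_rows(slide=[[0.018, 0.164, 0], [0.018, 0.164, 0], [0.018, 0.164, 0], [0.018, 0.164, 0], [0.018, 0.164, 0], [0.018, 0.164, 0], [0.018, 0.164, 0], [0.018, 0.164, 0]], twist=[[0, 0, 0], [0, 0, 0], [0, 0, 0], [0, 0, 0], [0, 0, 0], [0, 0, 0], [0, 0, 0], [0, 0, 0]])

```text
t: 29.45
tool_pos: [0.5347, -0.0115, 0.224]
orientation: [0.409, 3.113, 0.0]
force: [0.9, 0.1, -0.3]
opening: 0.042
gripper_force: 0.0
```

Call:
play_rows(slide=[[0.018, 0.164, 0], [0.018, 0.164, 0], [0.018, 0.164, 0], [0.018, 0.164, 0], [0.018, 0.164, 0], [0.018, 0.164, 0], [0, 0, 0.1], [0, 0, 0.1]], twist=[[0, 0, 0], [0, 0, 0], [0, 0, 0], [0, 0, 0], [0, 0, 0], [0, 0, 0], [0, 0, 0], [0, 0, 0]])

```text
t: 30.25
tool_pos: [0.5727, 0.2334, 0.1741]
orientation: [0.405, 3.112, 0.002]
force: [0.2, 0.0, -0.6]
opening: 0.0419
gripper_force: 0.0
```

Call:
play_rows(slide=[[0, 0, 0.05], [0, 0, 0], [0, 0, 0], [0, 0, 0], [0, 0, 0], [0, 0, 0], [0, 0, 0], [0, 0, 0]], twist=[[0, 0, 0], [0, 0, 0], [0, 0, 0], [0, 0, 0], [0, 0, 0], [0, 0, 0], [0, 0, 0], [0, 0, 0]])

```text
t: 31.05
tool_pos: [0.572, 0.2313, 0.1603]
orientation: [0.409, 3.115, 0.0]
force: [0.6, -0.6, -0.3]
opening: 0.0422
gripper_force: 0.0
```

```bash
cat > chk.py <<'E'
from h import *
import sys
s=robot.read_state();print(s['t'],s['tool_pos'])
for n in("wrist","top","scene"):
    p,d=cams.read_camera(n)
    print(n,'crate',[tops(n,p,d,q,.067) for q in((.572,.232),(.5625,.319),(.448,.243))])
    if n!="wrist": print(' seated',[(k,tops(n,p,d,cone(k),.1095)) for k in range(5)])
print(tool([float(sys.argv[1]),float(sys.argv[2]),.043]))
E
python3 chk.py .5725 .2315
```

```text
31.05 [0.57201751 0.23133857 0.16032777]
wrist crate [(972, array([0.5728, 0.2336]), array([573.3, 233.2,  13. ])), (1051, array([0.5637, 0.3204]), array([564.1, 320.7,  13.6])), (1275, array([0.4499, 0.2449]), array([449.7, 244.9,  13.3]))]
top crate [None, None, None]
 seated [(0, (112, array([ 0.5688, -0.2775]), array([ 568.8, -278. ,   13.3]))), (1, None), (2, None), (3, None), (4, (104, array([ 0.4835, -0.3389]), array([ 484.1, -339.7,   13.2])))]
scene crate [(118, array([0.5742, 0.2311]), array([572.3, 231.2,  14.7])), (109, array([0.5661, 0.3175]), array([565.8, 319.4,  15.3])), (87, array([0.4507, 0.2423]), array([448.5, 244.4,  14.1]))]
 seated [(0, (136, array([ 0.5717, -0.2785]), array([ 569.6, -278.9,   14.8]))), (1, None), (2, None), (3, None), (4, (128, array([ 0.4863, -0.3405]), array([ 485.3, -342.9,   15.3])))]
[-0.00228698  0.00124401  0.4684315 ]
```

Call:
play_rows(slide=[[-0.002, 0.005, 0.12], [0, 0, 0.12], [0, 0, 0.11], [0, 0, 0.08], [0, 0, 0.04], [0, 0, 0], [0, 0, 0], [0, 0, 0]], twist=[[0, 0, 0], [0, 0, 0], [0, 0, 0], [0, 0, 0], [0, 0, 0], [0, 0, 0], [0, 0, 0], [0, 0, 0]])

```text
t: 32.0
tool_pos: [0.574, 0.2329, 0.0445]
orientation: [0.409, 3.112, 0.002]
force: [0.4, 0.1, 0.1]
opening: 0.0418
gripper_force: 0.0
```

Call:
play_rows(slide=[[0, 0, 0], [0, 0, 0], [0, 0, 0], [0, 0, 0], [0, 0, 0], [0, 0, 0], [0, 0, 0], [0, 0, 0]], twist=[[0, 0, 0], [0, 0, 0], [0, 0, 0], [0, 0, 0], [0, 0, 0], [0, 0, 0], [0, 0, 0], [0, 0, 0]], fingers=1, force=25)

```text
t: 32.8
tool_pos: [0.5734, 0.2327, 0.0435]
orientation: [0.409, 3.114, 0.001]
force: [-0.1, 1.6, 5.3]
opening: 0.0254
gripper_force: 28.9
```

Call:
play_rows(slide=[[0, 0, -0.05], [0, 0, -0.1], [0, 0, -0.15], [0, 0, -0.15], [0, 0, -0.15], [0, 0, -0.1], [0, 0, 0], [0, 0, 0]], twist=[[0, 0, 0], [0, 0, 0], [0, 0, 0], [0, 0, 0], [0, 0, 0], [0, 0, 0], [0, 0, 0], [0, 0, 0]])

```text
t: 33.6
tool_pos: [0.5727, 0.2324, 0.2176]
orientation: [0.409, 3.114, 0.0]
force: [0.0, 0.0, -2.2]
opening: 0.0255
gripper_force: 28.2
```

```bash
python3 - <<'E'
from h import *
print(robot.read_state()['tool_pos'],tool([*cone(3),.0855]))
E
```

```text
[0.57270813 0.23236916 0.21762145] [ 0.14443067 -2.14920707  0.52824182]
```

Call:
play_rows(slide=[[0.01, -0.12, 0], [0.01, -0.156, 0], [0.01, -0.156, 0], [0.01, -0.156, 0], [0.01, -0.156, 0], [0.01, -0.156, 0], [0.01, -0.156, 0], [0.01, -0.156, 0]], twist=[[0, 0, 0], [0, 0, 0], [0, 0, 0], [0, 0, 0], [0, 0, 0], [0, 0, 0], [0, 0, 0], [0, 0, 0]])

```text
t: 34.4
tool_pos: [0.4729, -0.0561, 0.2149]
orientation: [-0.408, -3.111, -0.001]
force: [1.2, -0.2, -1.8]
opening: 0.0257
gripper_force: 28.2
```

Call:
play_rows(slide=[[0.01, -0.156, 0], [0.011, -0.156, 0], [0.011, -0.156, 0], [0.011, -0.156, 0], [0.011, -0.156, 0], [0.011, -0.157, 0], [0, 0, 0.05], [0, 0, 0.1]], twist=[[0, 0, 0], [0, 0, 0], [0, 0, 0], [0, 0, 0], [0, 0, 0], [0, 0, 0], [0, 0, 0], [0, 0, 0]])

```text
t: 35.2
tool_pos: [0.3985, -0.2781, 0.1791]
orientation: [0.414, 3.114, 0.0]
force: [0.5, -0.2, -1.4]
opening: 0.0257
gripper_force: 28.2
```

Call:
play_rows(slide=[[0, 0, 0.1], [0, 0, 0.1], [0, 0, 0.07], [0, 0, 0], [0, 0, 0], [0, 0, 0], [0, 0, 0], [0, 0, 0]], twist=[[0, 0, 0], [0, 0, 0], [0, 0, 0], [0, 0, 0], [0, 0, 0], [0, 0, 0], [0, 0, 0], [0, 0, 0]])

```text
t: 36.0
tool_pos: [0.3995, -0.2776, 0.1136]
orientation: [0.409, 3.113, -0.001]
force: [-0.2, 0.3, -0.9]
opening: 0.0257
gripper_force: 28.2
```

```bash
python3 - <<'E'
from h import *
print(robot.read_state()['tool_pos'],tool([*cone(3),.0865]))
E
```

```text
[ 0.399475   -0.27760765  0.11362255] [0.00203878 0.0005975  0.10848674]
```

Call:
play_rows(slide=[[0.001, 0, 0.03], [0, 0, 0.03], [0, 0, 0.02], [0, 0, 0.014], [0, 0, 0.01], [0, 0, 0.006], [0, 0, 0], [0, 0, 0]], twist=[[0, 0, 0], [0, 0, 0], [0, 0, 0], [0, 0, 0], [0, 0, 0], [0, 0, 0], [0, 0, 0], [0, 0, 0]])

```text
t: 36.8
tool_pos: [0.3991, -0.2772, 0.0854]
orientation: [0.409, 3.114, -0.0]
force: [4.1, 0.4, -1.2]
opening: 0.0255
gripper_force: 28.2
```

Call:
play_rows(slide=[[0, 0, 0], [0, 0, 0], [0, 0, 0], [0, 0, -0.05], [0, 0, -0.1], [0, 0, -0.15], [0, 0, -0.15], [0, 0, -0.1]], twist=[[0, 0, 0], [0, 0, 0], [0, 0, 0], [0, 0, 0], [0, 0, 0], [0, 0, 0], [0, 0, 0], [0, 0, 0]], fingers=0.1)

```text
t: 37.6
tool_pos: [0.3993, -0.2777, 0.2268]
orientation: [0.409, 3.112, -0.003]
force: [0.2, 0.3, 0.0]
opening: 0.0419
gripper_force: 0.0
```

Call:
play_rows(slide=[[-0.001, 0.155, 0], [-0.001, 0.155, 0], [-0.001, 0.155, 0], [-0.001, 0.155, 0], [-0.001, 0.155, 0], [-0.001, 0.155, 0], [-0.001, 0.155, 0], [-0.001, 0.155, 0]], twist=[[0, 0, 0], [0, 0, 0], [0, 0, 0], [0, 0, 0], [0, 0, 0], [0, 0, 0], [0, 0, 0], [0, 0, 0]])

```text
t: 38.4
tool_pos: [0.4809, 0.0234, 0.2239]
orientation: [0.409, 3.114, -0.0]
force: [0.4, 0.6, 0.0]
opening: 0.0417
gripper_force: 0.0
```

Call:
play_rows(slide=[[-0.001, 0.155, 0], [-0.001, 0.155, 0], [-0.001, 0.155, 0], [-0.001, 0.155, 0], [-0.001, 0.155, 0], [-0.001, 0.155, 0], [-0.001, 0.155, 0], [-0.001, 0.155, 0]], twist=[[0, 0, 0], [0, 0, 0], [0, 0, 0], [0, 0, 0], [0, 0, 0], [0, 0, 0], [0, 0, 0], [0, 0, 0]])

```text
t: 39.2
tool_pos: [0.563, 0.3224, 0.2237]
orientation: [0.409, 3.114, 0.0]
force: [-0.5, 0.2, 0.6]
opening: 0.0416
gripper_force: 0.0
```

Call:
play_rows(slide=[[0, 0, 0.1], [0, 0, 0.1], [0, 0, 0.05], [0, 0, 0], [0, 0, 0], [0, 0, 0], [0, 0, 0], [0, 0, 0]], twist=[[0, 0, 0], [0, 0, 0], [0, 0, 0], [0, 0, 0], [0, 0, 0], [0, 0, 0], [0, 0, 0], [0, 0, 0]])

```text
t: 40.0
tool_pos: [0.5633, 0.3209, 0.1614]
orientation: [0.41, 3.113, 0.002]
force: [-0.2, 0.4, -0.5]
opening: 0.0418
gripper_force: 0.0
```

```bash
python3 chk.py .563 .3195
```

```text
40.0 [0.56329146 0.32087578 0.16137607]
wrist crate [None, (959, array([0.5638, 0.321 ]), array([564.4, 320.6,  13. ])), (1170, array([0.4497, 0.2457]), array([449.5, 245.2,  13.1]))]
top crate [None, None, (98, array([0.447 , 0.2439]), array([446.9, 244.4,  12.3]))]
 seated [(0, (105, array([ 0.569 , -0.2785]), array([ 568.9, -278.6,   13. ]))), (1, None), (2, None), (3, (106, array([ 0.3983, -0.2763]), array([ 398.6, -276.7,   12.6]))), (4, (107, array([ 0.4831, -0.3392]), array([ 482.5, -339.4,   13.3])))]
scene crate [None, (107, array([0.5655, 0.3178]), array([564.1, 320.4,  14.9])), (88, array([0.4505, 0.2427]), array([448.9, 244.6,  14.3]))]
 seated [(0, (138, array([ 0.5711, -0.2794]), array([ 570.5, -280.2,   13.7]))), (1, None), (2, None), (3, (99, array([ 0.4008, -0.2779]), array([ 398.3, -277.6,   14.2]))), (4, (126, array([ 0.4857, -0.3408]), array([ 482.6, -339.5,   16. ])))]
[-0.00159932 -0.0050713   0.47017596]
```

Call:
play_rows(slide=[[0, -0.003, 0.12], [0, 0, 0.12], [0, 0, 0.11], [0, 0, 0.08], [0, 0, 0.043], [0, 0, 0], [0, 0, 0], [0, 0, 0]], twist=[[0, 0, 0], [0, 0, 0], [0, 0, 0], [0, 0, 0], [0, 0, 0], [0, 0, 0], [0, 0, 0], [0, 0, 0]])

```text
t: 40.95
tool_pos: [0.5637, 0.3206, 0.0438]
orientation: [0.409, 3.112, 0.002]
force: [-0.7, 0.8, -0.3]
opening: 0.0417
gripper_force: 0.0
```

Call:
play_rows(slide=[[0, 0, 0], [0, 0, 0], [0, 0, 0], [0, 0, 0], [0, 0, 0], [0, 0, 0], [0, 0, 0], [0, 0, 0]], twist=[[0, 0, 0], [0, 0, 0], [0, 0, 0], [0, 0, 0], [0, 0, 0], [0, 0, 0], [0, 0, 0], [0, 0, 0]], fingers=1, force=25)

```text
t: 41.75
tool_pos: [0.5632, 0.3205, 0.0432]
orientation: [0.409, 3.113, 0.002]
force: [-1.9, 0.2, 6.0]
opening: 0.0254
gripper_force: 47.2
```

Call:
play_rows(slide=[[0, 0, -0.05], [0, 0, -0.1], [0, 0, -0.15], [0, 0, -0.15], [0, 0, -0.15], [0, 0, -0.1], [0, 0, 0], [0, 0, 0]], twist=[[0, 0, 0], [0, 0, 0], [0, 0, 0], [0, 0, 0], [0, 0, 0], [0, 0, 0], [0, 0, 0], [0, 0, 0]])

```text
t: 42.55
tool_pos: [0.5626, 0.3201, 0.2171]
orientation: [0.409, 3.114, 0.001]
force: [-0.4, -0.2, -2.2]
opening: 0.0254
gripper_force: 46.4
```

```bash
python3 - <<'E'
from h import *
print(robot.read_state()['tool_pos'],tool([*cone(1),.0865]))
E
```

```text
[0.5625916  0.32005352 0.21709875] [-0.41726729 -1.94657017  0.52175871]
```

Call:
play_rows(slide=[[-0.032, -0.13, 0], [-0.032, -0.15, 0], [-0.032, -0.15, 0], [-0.032, -0.15, 0], [-0.032, -0.15, 0], [-0.032, -0.15, 0], [-0.032, -0.15, 0], [-0.032, -0.15, 0]], twist=[[0, 0, 0], [0, 0, 0], [0, 0, 0], [0, 0, 0], [0, 0, 0], [0, 0, 0], [0, 0, 0], [0, 0, 0]])

```text
t: 43.35
tool_pos: [0.5463, 0.0171, 0.214]
orientation: [-0.408, -3.11, 0.001]
force: [1.0, -0.5, -1.5]
opening: 0.0252
gripper_force: 46.5
```

Call:
play_rows(slide=[[-0.032, -0.153, 0], [-0.032, -0.153, 0], [-0.032, -0.153, 0], [-0.032, -0.153, 0], [-0.033, -0.155, 0], [0, 0, 0], [0, 0, 0.05], [0, 0, 0.1]], twist=[[0, 0, 0], [0, 0, 0], [0, 0, 0], [0, 0, 0], [0, 0, 0], [0, 0, 0], [0, 0, 0], [0, 0, 0]])

```text
t: 44.15
tool_pos: [0.538, -0.1765, 0.1789]
orientation: [0.409, 3.113, 0.0]
force: [0.3, -0.1, -2.4]
opening: 0.0252
gripper_force: 46.5
```

Call:
play_rows(slide=[[0, 0, 0.1], [0, 0, 0.1], [0, 0, 0.07], [0, 0, 0], [0, 0, 0], [0, 0, 0], [0, 0, 0], [0, 0, 0]], twist=[[0, 0, 0], [0, 0, 0], [0, 0, 0], [0, 0, 0], [0, 0, 0], [0, 0, 0], [0, 0, 0], [0, 0, 0]])

```text
t: 44.95
tool_pos: [0.5382, -0.1773, 0.113]
orientation: [0.409, 3.113, -0.001]
force: [0.5, -0.4, -0.7]
opening: 0.0253
gripper_force: 46.5
```

```bash
python3 - <<'E'
from h import *
print(robot.read_state()['tool_pos'],tool([*cone(1),.0865]))
E
```

```text
[ 0.53815137 -0.17731152  0.11298862] [0.0021692  0.00086571 0.10595053]
```

Call:
play_rows(slide=[[0.002, 0, 0.03], [0, 0, 0.03], [0, 0, 0.02], [0, 0, 0.014], [0, 0, 0.008], [0, 0, 0.006], [0, 0, 0], [0, 0, 0]], twist=[[0, 0, 0], [0, 0, 0], [0, 0, 0], [0, 0, 0], [0, 0, 0], [0, 0, 0], [0, 0, 0], [0, 0, 0]])

```text
t: 45.75
tool_pos: [0.5372, -0.1772, 0.085]
orientation: [0.409, 3.114, -0.001]
force: [1.3, -1.8, -1.7]
opening: 0.0254
gripper_force: 46.4
```

Call:
play_rows(slide=[[0, 0, 0], [0, 0, 0], [0, 0, 0], [0, 0, -0.05], [0, 0, -0.1], [0, 0, -0.15], [0, 0, -0.15], [0, 0, -0.1]], twist=[[0, 0, 0], [0, 0, 0], [0, 0, 0], [0, 0, 0], [0, 0, 0], [0, 0, 0], [0, 0, 0], [0, 0, 0]], fingers=0.1)

```text
t: 46.55
tool_pos: [0.5379, -0.1773, 0.2268]
orientation: [0.409, 3.111, -0.002]
force: [0.7, 0.4, 0.8]
opening: 0.042
gripper_force: 0.0
```

Call:
play_rows(slide=[[0.071, 0.14, 0], [0.071, 0.14, 0], [0.071, 0.14, 0], [0.071, 0.14, 0], [0.071, 0.14, 0], [0.071, 0.14, 0], [0.071, 0.14, 0], [0.071, 0.14, 0]], twist=[[0, 0, 0], [0, 0, 0], [0, 0, 0], [0, 0, 0], [0, 0, 0], [0, 0, 0], [0, 0, 0], [0, 0, 0]])

```text
t: 47.35
tool_pos: [0.4717, 0.1317, 0.2236]
orientation: [0.409, 3.114, 0.001]
force: [0.9, 0.0, -0.3]
opening: 0.0418
gripper_force: 0.0
```

Call:
play_rows(slide=[[0.071, 0.14, 0], [0.071, 0.14, 0], [0.071, 0.14, 0], [0, 0, 0.1], [0, 0, 0.1], [0, 0, 0.05], [0, 0, 0], [0, 0, 0]], twist=[[0, 0, 0], [0, 0, 0], [0, 0, 0], [0, 0, 0], [0, 0, 0], [0, 0, 0], [0, 0, 0], [0, 0, 0]])

```text
t: 48.15
tool_pos: [0.4483, 0.2453, 0.161]
orientation: [0.41, 3.114, 0.001]
force: [0.1, 0.5, -0.2]
opening: 0.042
gripper_force: 0.0
```

```bash
python3 chk.py .449 .2445
```

```text
48.15 [0.4482619  0.24527972 0.16097827]
wrist crate [None, None, (982, array([0.4494, 0.2453]), array([449.8, 245.2,  13.2]))]
top crate [None, None, None]
 seated [(0, (105, array([ 0.5687, -0.2777]), array([ 568.9, -277.9,   13.4]))), (1, (105, array([ 0.5365, -0.178 ]), array([ 536.4, -177.4,   12.9]))), (2, None), (3, (102, array([ 0.3985, -0.2768]), array([ 398.6, -277.5,   12.4]))), (4, (105, array([ 0.4837, -0.3391]), array([ 485. , -339.5,   13.8])))]
scene crate [None, None, (87, array([0.4503, 0.2431]), array([447.7, 241.1,  16.2]))]
 seated [(0, (133, array([ 0.5713, -0.2786]), array([ 571. , -280.6,   14.5]))), (1, (119, array([ 0.5391, -0.1788]), array([ 537.8, -180.5,   15.1]))), (2, None), (3, (97, array([ 0.401, -0.278]), array([ 400.2, -279.5,   15.4]))), (4, (124, array([ 0.4859, -0.3408]), array([ 484.3, -341.3,   14.3])))]
[-0.00066475 -0.00450776  0.47433462]
```

Call:
play_rows(slide=[[-0.001, -0.003, 0.12], [0, 0, 0.12], [0, 0, 0.11], [0, 0, 0.08], [0, 0, 0.045], [0, 0, 0], [0, 0, 0], [0, 0, 0]], twist=[[0, 0, 0], [0, 0, 0], [0, 0, 0], [0, 0, 0], [0, 0, 0], [0, 0, 0], [0, 0, 0], [0, 0, 0]])

```text
t: 49.1
tool_pos: [0.4492, 0.2451, 0.0429]
orientation: [0.409, 3.112, 0.002]
force: [0.4, -0.7, -0.7]
opening: 0.0417
gripper_force: 0.0
```

Call:
play_rows(slide=[[0, 0, 0], [0, 0, 0], [0, 0, 0], [0, 0, 0], [0, 0, 0], [0, 0, 0], [0, 0, 0], [0, 0, 0]], twist=[[0, 0, 0], [0, 0, 0], [0, 0, 0], [0, 0, 0], [0, 0, 0], [0, 0, 0], [0, 0, 0], [0, 0, 0]], fingers=1, force=25)

```text
t: 49.9
tool_pos: [0.4486, 0.2449, 0.0421]
orientation: [0.409, 3.114, 0.001]
force: [-0.4, -0.3, 5.9]
opening: 0.0272
gripper_force: 29.8
```

Call:
play_rows(slide=[[0, 0, -0.05], [0, 0, -0.1], [0, 0, -0.15], [0, 0, -0.15], [0, 0, -0.15], [0, 0, -0.1], [0, 0, 0], [0, 0, 0]], twist=[[0, 0, 0], [0, 0, 0], [0, 0, 0], [0, 0, 0], [0, 0, 0], [0, 0, 0], [0, 0, 0], [0, 0, 0]])

```text
t: 50.7
tool_pos: [0.4479, 0.2446, 0.2163]
orientation: [0.409, 3.114, 0.001]
force: [0.5, 0.1, -3.0]
opening: 0.0274
gripper_force: 28.4
```

```bash
python3 - <<'E'
from h import *
print(robot.read_state()['tool_pos'],tool([*cone(2),.0865]))
E
```

```text
[0.4479071  0.24461624 0.21626247] [-0.37348135 -1.64514888  0.51856674]
```

Call:
play_rows(slide=[[-0.031, -0.12, 0], [-0.031, -0.138, 0], [-0.031, -0.138, 0], [-0.031, -0.138, 0], [-0.031, -0.138, 0], [-0.031, -0.138, 0], [-0.031, -0.138, 0], [-0.031, -0.138, 0]], twist=[[0, 0, 0], [0, 0, 0], [0, 0, 0], [0, 0, 0], [0, 0, 0], [0, 0, 0], [0, 0, 0], [0, 0, 0]])

```text
t: 51.5
tool_pos: [0.436, -0.0348, 0.2136]
orientation: [-0.409, -3.111, -0.0]
force: [0.7, 0.5, -0.3]
opening: 0.027
gripper_force: 28.3
```

Call:
play_rows(slide=[[-0.031, -0.138, 0], [-0.031, -0.14, 0], [-0.031, -0.14, 0], [-0.032, -0.141, 0], [0, 0, 0], [0, 0, 0.05], [0, 0, 0.1], [0, 0, 0.1]], twist=[[0, 0, 0], [0, 0, 0], [0, 0, 0], [0, 0, 0], [0, 0, 0], [0, 0, 0], [0, 0, 0], [0, 0, 0]])

```text
t: 52.3
tool_pos: [0.4313, -0.1752, 0.1512]
orientation: [-0.407, -3.114, -0.002]
force: [0.4, 1.0, -0.7]
opening: 0.0275
gripper_force: 28.2
```

Call:
play_rows(slide=[[0, 0, 0.1], [0, 0, 0.07], [0, 0, 0], [0, 0, 0], [0, 0, 0], [0, 0, 0], [0, 0, 0], [0, 0, 0]], twist=[[0, 0, 0], [0, 0, 0], [0, 0, 0], [0, 0, 0], [0, 0, 0], [0, 0, 0], [0, 0, 0], [0, 0, 0]])

```text
t: 53.1
tool_pos: [0.4321, -0.177, 0.1118]
orientation: [0.409, 3.114, -0.001]
force: [0.5, 0.7, 0.3]
opening: 0.0273
gripper_force: 28.3
```

```bash
python3 - <<'E'
from h import *
print(robot.read_state()['tool_pos'],tool([*cone(2),.085]))
E
```

```text
[ 0.43211201 -0.17699068  0.11176192] [0.00103502 0.00058675 0.10704648]
```

Call:
play_rows(slide=[[0.001, 0, 0.03], [0, 0, 0.03], [0, 0, 0.02], [0, 0, 0.013], [0, 0, 0.008], [0, 0, 0.006], [0, 0, 0], [0, 0, 0]], twist=[[0, 0, 0], [0, 0, 0], [0, 0, 0], [0, 0, 0], [0, 0, 0], [0, 0, 0], [0, 0, 0], [0, 0, 0]])

```text
t: 53.9
tool_pos: [0.4316, -0.1767, 0.0846]
orientation: [0.409, 3.115, -0.0]
force: [1.3, -0.8, -1.3]
opening: 0.0273
gripper_force: 28.3
```

Call:
play_rows(slide=[[0, 0, 0], [0, 0, 0], [0, 0, 0], [0, 0, -0.05], [0, 0, -0.1], [0, 0, -0.15], [0, 0, -0.15], [0, 0, -0.15]], twist=[[0, 0, 0], [0, 0, 0], [0, 0, 0], [0, 0, 0], [0, 0, 0], [0, 0, 0], [0, 0, 0], [0, 0, 0]], fingers=0.1)

```text
t: 54.7
tool_pos: [0.4313, -0.1766, 0.237]
orientation: [0.409, 3.114, -0.001]
force: [0.2, -1.3, 0.3]
opening: 0.0416
gripper_force: 0.0
```

Call:
play_rows(slide=[[-0.07, -0.0565, -0.05], [-0.07, -0.0565, -0.05], [-0.07, -0.0565, 0], [-0.07, -0.0565, 0], [0, 0, 0], [0, 0, 0], [0, 0, 0], [0, 0, 0]], twist=[[0, 0, 0], [0, 0, 0], [0, 0, 0], [0, 0, 0], [0, 0, 0], [0, 0, 0], [0, 0, 0], [0, 0, 0]])

```text
t: 55.5
tool_pos: [0.4843, -0.2488, 0.2598]
orientation: [0.408, 3.115, -0.0]
force: [-0.5, -0.3, 0.3]
opening: 0.042
gripper_force: 0.0
```

```bash
cat > seat.py <<'E'
from h import *
s=robot.read_state();print(s['t'],s['tool_pos'],s['q'].round(3))
for n in("wrist","scene","top"):
    p,d=cams.read_camera(n);W=cloud(n,p,d)
    if n=="wrist":cv2.imwrite("pics/seat%d.png"%s['t'],p[:,:,::-1])
    r=np.hypot(*(W[...,:2]-CC).transpose(2,0,1));m=((W[...,2]>.105)&(W[...,2]<.116)&(r<.12)&(r>.06)).astype(np.uint8)
    N,l,st,ce=cv2.connectedComponentsWithStats(m)
    for i in range(1,N):
        if st[i,4]>25:
            w=W[l==i];x=(w[:,:2].max(0)+w[:,:2].min(0))/2-CC
            G=np.c_[w[:,:2]-w[:,:2].mean(0),np.ones(len(w))];sl=np.linalg.lstsq(G,w[:,2],rcond=None)[0]
            print(n,st[i,4],'R %.4f ang %.1f z %.4f'%(np.hypot(*x),np.degrees(np.arctan2(x[1],x[0])),np.median(w[:,2])),'slope',sl[:2].round(3))
print(tool([*CC,.084]))
E
python3 seat.py
```

```text
55.5 [ 0.4842762  -0.24878269  0.25978179] [-0.569 -0.034  1.584  0.     1.592 -1.879]
wrist 738 R 0.0890 ang -162.1 z 0.1094 slope [-0.001 -0.008]
wrist 758 R 0.0903 ang 125.7 z 0.1094 slope [0.014 0.005]
wrist 601 R 0.0894 ang -89.6 z 0.1092 slope [ 0.012 -0.027]
wrist 621 R 0.0899 ang 53.9 z 0.1091 slope [0.032 0.013]
wrist 566 R 0.0899 ang -17.9 z 0.1091 slope [ 0.039 -0.013]
scene 101 R 0.0900 ang -161.6 z 0.1090 slope [-0.075 -0.003]
scene 102 R 0.0886 ang 125.7 z 0.1092 slope [-0.059 -0.047]
scene 132 R 0.0905 ang -89.6 z 0.1095 slope [-0.037 -0.061]
scene 121 R 0.0887 ang 53.2 z 0.1095 slope [-0.049 -0.017]
scene 137 R 0.0902 ang -18.9 z 0.1092 slope [-0.04   0.002]
top 110 R 0.0887 ang -18.6 z 0.1085 slope [ 0.043 -0.003]
top 110 R 0.0892 ang 54.0 z 0.1085 slope [-0.004 -0.039]
top 115 R 0.0923 ang 126.3 z 0.1086 slope [-0.013  0.008]
[-0.00172433 -0.00229727  0.70266344]
```

All five tops sit at 0.109 m, level and 90 mm from the centre, so they are seated at zero. Now I'll grip the bar and turn.

Call:
play_rows(slide=[[0, -0.003, 0.1], [0, 0, 0.15], [0, 0, 0.15], [0, 0, 0.13], [0, 0, 0.1], [0, 0, 0.07], [0, 0, 0], [0, 0, 0]], twist=[[0, 0, 0.05], [0, 0, 0], [0, 0, 0], [0, 0, 0], [0, 0, 0], [0, 0, 0], [0, 0, 0], [0, 0, 0]])

```text
t: 56.45
tool_pos: [0.4843, -0.25, 0.0848]
orientation: [-0.491, -3.103, -0.0]
force: [1.0, -0.1, 0.5]
opening: 0.042
gripper_force: 0.0
```

Call:
play_rows(slide=[[0, 0, 0], [0, 0, 0], [0, 0, 0], [0, 0, 0], [0, 0, 0], [0, 0, 0], [0, 0, 0], [0, 0, 0]], twist=[[0, 0, 0], [0, 0, 0], [0, 0, 0], [0, 0, 0], [0, 0, 0], [0, 0, 0], [0, 0, 0], [0, 0, 0]], fingers=1, force=30)

```text
t: 57.25
tool_pos: [0.4848, -0.2502, 0.0851]
orientation: [0.491, 3.102, -0.0]
force: [-0.3, 1.9, 6.1]
opening: 0.0139
gripper_force: 30.0
```

Call:
play_rows(slide=[[0, 0, 0], [0, 0, 0], [0, 0, 0], [0, 0, 0], [0, 0, 0], [0, 0, 0], [0, 0, 0], [0, 0, 0]], twist=[[0, 0, 0.01], [0, 0, 0.02], [0, 0, 0.04], [0, 0, 0.05], [0, 0, 0.05], [0, 0, 0.05], [0, 0, 0.05], [0, 0, 0.05]])

```text
t: 58.05
tool_pos: [0.4849, -0.25, 0.0851]
orientation: [1.003, 2.976, 0.0]
force: [0.7, 3.0, 5.5]
opening: 0.014
gripper_force: 30.0
```

```bash
python3 - <<'E'
from h import *
s=robot.read_state();print({k:np.round(s[k],3) for k in s})
M=R.from_rotvec(s['orientation']).as_matrix();print(np.degrees(np.arctan2(M[1,0],M[0,0])))
E
```

```text
{'t': np.float64(58.05), 'q': array([-0.57 ,  0.089,  1.784,  0.   ,  1.268, -1.491]), 'dq': array([ 0.   , -0.001, -0.001, -0.001, -0.001,  0.52 ]), 'joint_torque': array([ -1.642, -47.35 , -43.442,  -0.75 ,  -0.37 ,  -0.933]), 'tool_pos': array([ 0.485, -0.25 ,  0.085]), 'orientation': array([1.003, 2.976, 0.   ]), 'force': array([0.658, 2.958, 5.505]), 'wrist_torque': array([0.342, 0.065, 0.168]), 'gripper_force': np.float64(30.017), 'opening': np.float64(0.014)}
142.7322523866989
```

Call:
play_rows(slide=[[0, 0, 0], [0, 0, 0], [0, 0, 0], [0, 0, 0], [0, 0, 0], [0, 0, 0], [0, 0, 0], [0, 0, 0]], twist=[[0, 0, 0.05], [0, 0, 0.05], [0, 0, 0.05], [0, 0, 0.05], [0, 0, 0.05], [0, 0, 0.05], [0, 0, 0.05], [0, 0, 0.05]])

```text
t: 58.85
tool_pos: [0.4851, -0.2498, 0.0851]
orientation: [1.6, 2.702, 0.001]
force: [2.0, 4.2, 4.9]
opening: 0.0138
gripper_force: 30.0
```

Call:
play_rows(slide=[[0, 0, 0], [0, 0, 0], [0, 0, 0], [0, 0, 0], [0, 0, 0], [0, 0, 0], [0, 0, 0], [0, 0, 0]], twist=[[0, 0, 0.05], [0, 0, 0.05], [0, 0, 0.05], [0, 0, 0.04], [0, 0, 0.03], [0, 0, 0.02], [0, 0, 0.01], [0, 0, 0]])

```text
t: 59.65
tool_pos: [0.4853, -0.2498, 0.0851]
orientation: [1.937, 2.472, 0.002]
force: [2.7, 4.9, 5.8]
opening: 0.0136
gripper_force: 30.0
```

```bash
python3 seat.py; python3 - <<'E'
from h import *
s=robot.read_state();print(s['wrist_torque'],s['force'])
M=R.from_rotvec(s['orientation']).as_matrix();print(np.degrees(np.arctan2(M[1,0],M[0,0])))
E
```

```text
59.65 [ 0.48526627 -0.24977914  0.08507246] [-5.700e-01  8.900e-02  1.784e+00  1.000e-03  1.268e+00 -8.120e-01]
wrist 3684 R 0.0893 ang 139.4 z 0.1094 slope [-0.026 -0.007]
wrist 3673 R 0.0908 ang 67.5 z 0.1094 slope [ 0.024 -0.   ]
wrist 291 R 0.0972 ang -146.0 z 0.1095 slope [0.043 0.057]
wrist 268 R 0.0989 ang -6.3 z 0.1093 slope [-0.059  0.041]
scene 101 R 0.0901 ang 141.2 z 0.1090 slope [-0.051 -0.02 ]
scene 36 R 0.0939 ang -143.9 z 0.1093 slope [-0.063  0.013]
scene 122 R 0.0888 ang 66.5 z 0.1093 slope [-0.087 -0.007]
scene 135 R 0.0909 ang -75.9 z 0.1091 slope [-0.04  -0.007]
scene 140 R 0.0900 ang -4.8 z 0.1091 slope [-0.04  -0.035]
top 112 R 0.0881 ang 68.2 z 0.1085 slope [-0.039 -0.004]
top 110 R 0.0909 ang 139.7 z 0.1085 slope [ 0.003 -0.006]
[ 0.00083968 -0.00221793  0.00440577]
[ 0.54775022 -0.2569107  -0.02649623] [2.94085248 4.09078402 5.68442471]
103.8580801713168
```

Call:
play_rows(slide=[[0, 0, 0], [0, 0, 0], [0, 0, 0], [0, 0, 0], [0, 0, 0], [0, 0, 0], [0, 0, 0], [0, 0, 0]], twist=[[0, 0, 0.01], [0, 0, 0.01], [0, 0, 0.01], [0, 0, 0], [0, 0, 0], [0, 0, 0], [0, 0, 0], [0, 0, 0]])

```text
t: 60.6
tool_pos: [0.4853, -0.2498, 0.0851]
orientation: [1.975, 2.441, 0.002]
force: [3.8, 3.9, 4.8]
opening: 0.0139
gripper_force: 30.0
```

Call:
play_rows(slide=[[0, 0, 0], [0, 0, 0], [0, 0, 0], [0, 0, 0], [0, 0, -0.05], [0, 0, -0.1], [0, 0, -0.15], [0, 0, -0.15]], twist=[[0, 0, 0], [0, 0, 0], [0, 0, 0], [0, 0, 0], [0, 0, 0], [0, 0, 0], [0, 0, 0], [0, 0, 0]], fingers=0.1)

```text
t: 61.4
tool_pos: [0.4838, -0.2499, 0.1985]
orientation: [-1.976, -2.441, 0.0]
force: [0.4, -0.4, 0.3]
opening: 0.042
gripper_force: 0.0
```

Call:
play_rows(slide=[[0, 0, -0.15], [0, 0, -0.1], [0, 0, 0], [0, 0, 0], [0, 0, 0], [0, 0, 0], [0, 0, 0], [0, 0, 0]], twist=[[0, 0, 0], [0, 0, 0], [0, 0, 0], [0, 0, 0], [0, 0, 0], [0, 0, 0], [0, 0, 0], [0, 0, 0]])

```text
t: 62.2
tool_pos: [0.484, -0.2499, 0.2585]
orientation: [-1.975, -2.441, 0.0]
force: [0.5, 0.5, -0.1]
opening: 0.0419
gripper_force: 0.0
```

```bash
python3 seat.py; mv pics/seat6*.png pics/final.png
```

```text
62.2 [ 0.48402643 -0.24987723  0.25854134] [-0.571 -0.031  1.583  0.     1.591 -0.781]
wrist 744 R 0.0893 ang 137.6 z 0.1095 slope [-0.01   0.001]
wrist 746 R 0.0903 ang 65.5 z 0.1096 slope [ 0.008 -0.001]
wrist 613 R 0.0883 ang -150.0 z 0.1095 slope [-0.017 -0.019]
wrist 615 R 0.0899 ang -5.5 z 0.1094 slope [ 0.023 -0.027]
wrist 574 R 0.0892 ang -77.6 z 0.1095 slope [ 0.009 -0.047]
scene 98 R 0.0892 ang 139.1 z 0.1092 slope [-0.045 -0.021]
scene 97 R 0.0896 ang -148.7 z 0.1092 slope [-0.025 -0.021]
scene 122 R 0.0890 ang 65.4 z 0.1094 slope [-0.054 -0.013]
scene 138 R 0.0912 ang -78.2 z 0.1093 slope [-0.063 -0.01 ]
scene 151 R 0.0902 ang -6.8 z 0.1089 slope [-0.076 -0.029]
top 105 R 0.0889 ang -5.8 z 0.1083 slope [-0.001 -0.004]
top 114 R 0.0893 ang 66.4 z 0.1081 slope [ 0.048 -0.041]
top 113 R 0.0916 ang 138.2 z 0.1083 slope [-0.03  -0.003]
[0.00073402 0.00216848 0.70056377]
```

View pics/final.png

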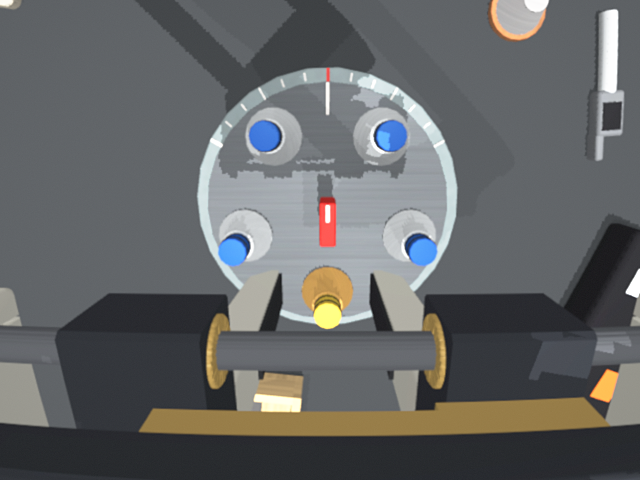

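The final view shows the white line (327,97) right on the red 60° mark (327,73), with the master and four blue bells seated and the gripper clear.

```bash
python3 -c "
from plant import robot
print(robot.close_job())"
```

```text
the job is handed in; nothing more can be done
None
```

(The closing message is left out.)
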